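# Feed turning blanks over the rocker tray and rack the arbors

### The job

Get the lathe ready for a batch: lift the steel parking weight off the rocker tray and stand it on the bench, then lay each octagonal wooden blank crosswise on the tray's free pan so that the blank's own weight, not the gripper, tips the tray and sends it down into the covered infeed tray. Stand both steel arbors upright in bores of the wooden block, fully home, and, once all the blanks are through and the tray has swung back level, set the parking weight upright on its rubber pad again. Leave the other things on the bench where they are.

Things in the scene. Friction and masses are not known exactly. Their poses are not given: they have to be found in the camera images.
- stand: Fixed wooden stand, base 180 x 470 x 12 mm. Origin on the bench, straight below the middle of the rocker's pivot axis, which is 150 mm up; local x = along that axis, y = downhill, towards the infeed tray (y = 108 to 303 mm, walls 132 mm high, clear roof over y = 166 to 306 mm: parts come in only off the tipped rocker). Two cheeks at x = +-82 mm are 168 mm high.
- rocker (a joint): Tilt of the aluminium rocker tray, rad: 0 level (rest), 0.62 fully tipped, pan end down at the infeed mouth. Plate y = -130 to 130 mm of the stand, top 154 mm above the bench; the pan half (y > 0) has side walls 16 mm high, 130 mm apart, and an open end. Slightly tail-heavy: 0.2 N on the pan tips it, empty it swings back. With the weight on its tail a blank cannot tip it.
- pan (a point): Middle of the free pan on the tray's top surface, 75 mm downhill of the pivot; moves with the tray. z = 154 mm when level. A blank laid here with its length along the stand's x tips the tray.
- pad (a point): Middle of the top of the square rubber pad (66 x 66 mm) on the tray's tail, 90 mm uphill of the pivot; z = 156 mm when level.
- infeed (a point): Middle of the infeed tray, 40 mm above the bench, a little above its sloping floor, axes as the stand's. The inside reaches +-75 mm in x and +-95 mm in y from here.
- weight: Dark steel parking weight, 0.42 kg: disc 50 mm in diameter, 25 mm high, and above it a stem 20 mm in diameter up to 62 mm, to grip. Origin at the centre of its underside, z up along the stem. Starts on the rubber pad of the rocker.
- blank1: Octagonal hardwood turning blank, about 60 g, 76 mm long, 32 mm across flats; may be absent. Origin at its centre (16 mm above what it lies on), local x along its length; any of its eight flats may be down.
- blank2: Octagonal hardwood turning blank, about 60 g, 76 mm long, 32 mm across flats; may be absent. Origin at its centre (16 mm above what it lies on), local x along its length; any of its eight flats may be down.
- blank3: Octagonal hardwood turning blank, about 60 g, 76 mm long, 32 mm across flats; may be absent. Origin at its centre (16 mm above what it lies on), local x along its length; any of its eight flats may be down.
- blank4: Octagonal hardwood turning blank, about 60 g, 76 mm long, 32 mm across flats; may be absent. Origin at its centre (16 mm above what it lies on), local x along its length; any of its eight flats may be down.
- arbor1: Plain steel arbor, cylinder 22 mm in diameter, 75 mm tall, 0.15 kg, standing upright on the bench. Origin at the centre of its foot, z along its axis.
- arbor2: Plain steel arbor, cylinder 22 mm in diameter, 75 mm tall, 0.15 kg, standing upright on the bench. Origin at the centre of its foot, z along its axis.
- block_hole0 (a point): Centre of the mouth of bore 0 of the fixed wooden block (130 x 60 x 50 mm high): 25 mm wide, 35 mm deep, vertical. The three bores stand in a row 40 mm apart along this point's x; mouth 50 mm above the bench.
- block_hole1 (a point): Centre of the mouth of bore 1 of the fixed wooden block (130 x 60 x 50 mm high): 25 mm wide, 35 mm deep, vertical. The three bores stand in a row 40 mm apart along this point's x; mouth 50 mm above the bench.
- block_hole2 (a point): Centre of the mouth of bore 2 of the fixed wooden block (130 x 60 x 50 mm high): 25 mm wide, 35 mm deep, vertical. The three bores stand in a row 40 mm apart along this point's x; mouth 50 mm above the bench.
- knob: Small dark turned wooden drawer knob, 42 mm wide, 36 mm tall, standing among the task's things. Bystander: leave where it is. Origin at its underside.
- oil: Amber oil bottle, 60 mm wide, 150 mm tall. Bystander: leave where it is. Origin at its underside.
- tin: Steel wax tin, 70 mm wide, 50 mm tall. Bystander: leave where it is. Origin at its underside.
- brush: Brush lying on the bench. Bystander: leave where it is. Origin at its underside.
- handle1: Dark turned tool handle standing on end, 32 mm wide, 110 mm tall. Bystander: leave where it is. Origin at its underside.
- handle2: Light turned tool handle standing on end, 32 mm wide, 110 mm tall. Bystander: leave where it is. Origin at its underside.
- wrench: Steel wrench lying on the bench. Bystander: leave where it is. Origin at its underside.

How it is judged:
By the outcome, as a careful person would: the job done as asked, in the order asked, and still so for the second after the job is handed in, with the robot touching nothing.
Of blank1, blank2, blank3, blank4 only 2 to 4 are there at a start; the rules pass over those that are not, and their reading is None.
At some moment in a run one of blank1, blank2, blank3, blank4 may be knocked a few centimetres aside while the robot is not near it.
It also fails if it takes over 210 s, if anything falls off the work surface, if the arm or the gripper's body presses on something with over 40 N, if the wrist force passes 120 N, or if a joint passes its speed limit or range.

### The arm

A 6-joint arm with a two-finger parallel gripper is mounted at the origin on the work surface. World frame = base frame: x ahead of the robot, y to its left, z up, the work surface at z = 0. Lengths are in mm, angles in degrees, forces in N, time in s.
With the tool pointing down it reaches from about 350 to 850 mm from the base axis. Payload 8.1 kg.
Tool frame: the origin (TCP) lies midway between the tips of the shut fingers; the grasp point (between the pads) lies 19 mm behind it; z points along the fingers, y is the line along which they close (so a half turn about z gives the same grasp; the last joint's range is limited). The gripper opens to 85 mm and grips with 20 to 120 N. Pads are 22 mm wide; open, the fingers measure 114 mm over their backs; the gripper's body (76 mm by 85 mm) begins 54 mm behind the grasp point. The pads swing forward as they close: fully open they stand 13 mm farther back than shut.
Start: joints at [-72.731, 7.471, 85.268, -0, 87.261, -4.893], TCP at [226.356, -555.669, 231.292] pointing down, gripper open.
Joint ranges: [-169.43, 169.43], [-51.17, 129.36], [1.28, 143.12], [-76.62, 256.62], [0, 156.53], [-152.29, 152.29]. Speed limits (degrees/s): [136.94, 136.94, 159.86, 180, 180, 180].

### API

Orientations are given as [roll, pitch, yaw] about the fixed x, y, z axes, in that order (R = Rz(yaw) Ry(pitch) Rx(roll)).
In Python, from bench import r gives the robot as it stands.
- The arm moves only by the tool step_hand, called after "Call:" in YAML: its name, and indented under it one key for each argument. Schema: {"type":"object","properties":{"moves":{"type":"array","items":{"type":"array","prefixItems":[{"type":"array","items":{"type":"number"},"minItems":3,"maxItems":3},{"type":"array","items":{"type":"number"},"minItems":3,"maxItems":3},{"type":"number"}],"minItems":3,"maxItems":3},"minItems":1,"maxItems":8},"grip_force":{"type":"number"},"only":{"type":"string"},"quiet":{"type":"boolean"},"lines":{"type":"string"}},"required":["moves"],"additionalProperties":false}. moves is a list of rows, 1 to 8 of them, each written [[rx, ry, rz], [dx, dy, dz], opening]: a rotation vector rx, ry, rz in shares of 2 rad (1.0 is 2 rad), then dx, dy, dz in shares of 800 mm (1.0 is 800 mm), then the finger opening in mm; each row is the pose to reach, as a shift and turn from the pose commanded when the call began, along the tool's axes at that moment; what a row does not reach only later rows make up. A row lasts 1/8 s, in which the tool goes at most 62.5 mm and 10.7 degrees, less where a joint would pass 70% of its speed; a pose out of reach is approached as far as the arm can. The fingers move at their own pace and stop on an object; grip_force is the grip in N (left out, the last holds). Time passes only in rows, so rows that do not move let the fingers close. The tool returns the time, the measured TCP pose, the force, the opening and the grip force at its end. only (a regular expression) keeps the lines of the reply that match it, lines (a string "A,B") keeps lines A to B, and quiet returns only ok. Input that does not fit is refused with a message, and nothing moves.
- r.sense(): the state, without advancing time (a new reading comes with each control period).
- r.snapshot(name): name is "scene" or "side" or "wrist"; returns a dict with "pixels" (400x640x3 uint8, blue, green, red), "fx", "fy", "cx", "cy" (pixels), "D" ([k1, k2, p1, p2, k3] as OpenCV has them; the pictures are not rectified), "pose" (4x4, takes a point from camera to world coordinates). Camera axes: x right, y up, looking along -z (the intrinsics and any distortion apply to the point x, -y, -z); pixel columns grow to the right and rows downward; lengths in mm; the calibration is good to about 2 mm. A picture is of the moment at which its call begins. There is no depth.
- r.hand_in(): hands the job in; it is judged then, once.
The state is a dict: "time": time; "joint_pos": joint angles; "qd": joint speeds; "joint_efforts": joint torques, N m; "tool_pos": TCP position; "tcp_rot": TCP orientation; "ft_force": force on the tool from outside, world axes, zero at the start; "wrist_torque": the same for the moment, N m; "finger_gap": finger opening in mm; "grip_force": force on a finger pad.
Only numpy, scipy, OpenCV 4.12 (cv2) and the standard library are available. Lean on these libraries where they do the work, as an engineer would, in place of code of your own. Each camera call takes 0.05 s, during which the arm holds its last target. There are 200 camera calls.

## Working session

There is one attempt and no reset: what is moved stays moved. The work goes in short steps, Python scripts to look and compute and a tool call to move; the robot and the scene stay as the last step left them, time stands still between calls to the robot, and variables do not carry over. Pictures are saved under pics/ and viewed, at most 14 in all, crops included, and the job is handed in when it is done.

```bash
ls; mkdir -p pics
```

Run:
```python
from bench import r
import cv2,json
for n in("scene","side","wrist"):
    s=r.snapshot(n); cv2.imwrite(f"pics/{n}0.png",s["pixels"]); print(n,s["fx"],s["cx"],s["cy"],s["D"],s["pose"])
print(r.sense())
```

```text
bench.py
pics
scene 492.86056319363587 325.7993419910615 206.4399677757749 [-0.09593352  0.          0.          0.          0.        ] [[-7.71951897e-01 -3.64659090e-01  5.20686103e-01  1.41126173e+03]
 [ 6.35680123e-01 -4.44151264e-01  6.31379787e-01  9.15346341e+02]
 [ 1.02501232e-03  8.18384630e-01  5.74669946e-01  1.00185230e+03]
 [ 0.00000000e+00  0.00000000e+00  0.00000000e+00  1.00000000e+00]]
side 455.4481748422011 312.75777191681357 203.0242780472417 [-0.00741743  0.          0.          0.          0.        ] [[-7.01466043e-01  5.37287807e-01 -4.68259759e-01 -2.66006923e+00]
 [-7.12702863e-01 -5.28687416e-01  4.61025212e-01  5.37670791e+02]
 [ 1.40183011e-04  6.57123602e-01  7.53782828e-01  1.06625529e+03]
 [ 0.00000000e+00  0.00000000e+00  0.00000000e+00  1.00000000e+00]]
wrist 345.7889209858552 318.38779418054725 194.12362311011486 [-0.02628398  0.          0.          0.          0.        ] [[ 3.77950928e-01  8.76252140e-01  2.98890086e-01  3.02834859e+02]
 [-9.25822749e-01  3.58517689e-01  1.19654940e-01 -5.22978245e+02]
 [-2.30948566e-03 -3.21942937e-01  9.46756258e-01  3.72277410e+02]
 [ 0.00000000e+00  0.00000000e+00  0.00000000e+00  1.00000000e+00]]
{'time': 0.15, 'joint_pos': array([-7.27287743e+01,  7.50605528e+00,  8.53156136e+01,  4.97377351e-04,
        8.72609785e+01, -4.89041355e+00]), 'qd': array([-0.03188543, -0.07409023, -0.19759976, -0.04922995,  0.01880336,
        0.00817204]), 'joint_efforts': array([ 1.79289073e-03, -5.70062292e+01, -5.01159990e+01, -1.40707843e-04,
        9.49616544e-03,  3.43326690e-05]), 'tool_pos': array([ 226.2556333 , -555.24820132,  230.4697659 ]), 'tcp_rot': array([-1.79917696e+02, -7.54066996e-03,  2.21616097e+01]), 'ft_force': array([-0.61114968, -0.40450139, -0.20366436]), 'wrist_torque': array([-0.02851144, -0.02532883, -0.00686482]), 'grip_force': 0.0, 'finger_gap': 85.30420343298927}
```

View pics/scene0.png

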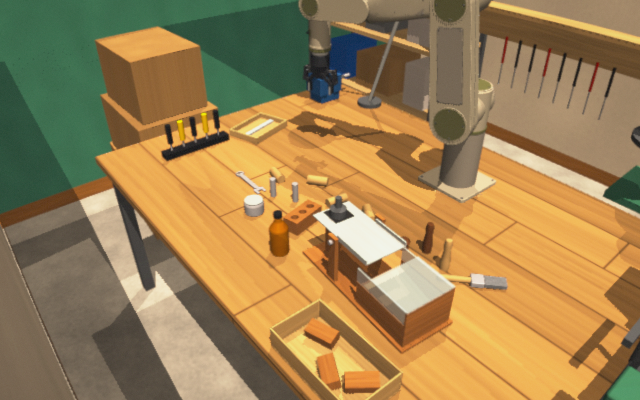

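View pics/side0.png

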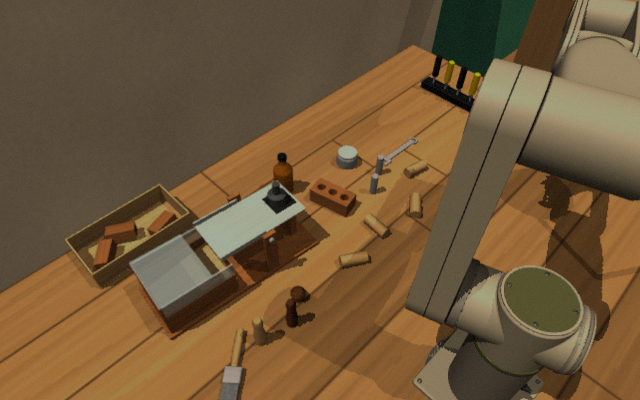

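The scene view shows the weight on the rocker at (338,207), blanks at about (277,174), (317,180), (338,200) and (369,212), arbors at (272,186) and (295,190), and the block at (303,215). The side view shows four blanks at (416,168), (415,205), (376,225) and (354,260). The next step is enlarged crops.

Run:
```python
import cv2
a=cv2.imread("pics/scene0.png")[160:350,225:465]; cv2.imwrite("pics/c1.png",cv2.resize(a,None,fx=3.125,fy=3.125,interpolation=cv2.INTER_CUBIC))
a=cv2.imread("pics/side0.png")[135:345,125:445]; cv2.imwrite("pics/c2.png",cv2.resize(a,None,fx=2.5,fy=2.5,interpolation=cv2.INTER_CUBIC))
```

```text
(no output)
```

View pics/c1.png

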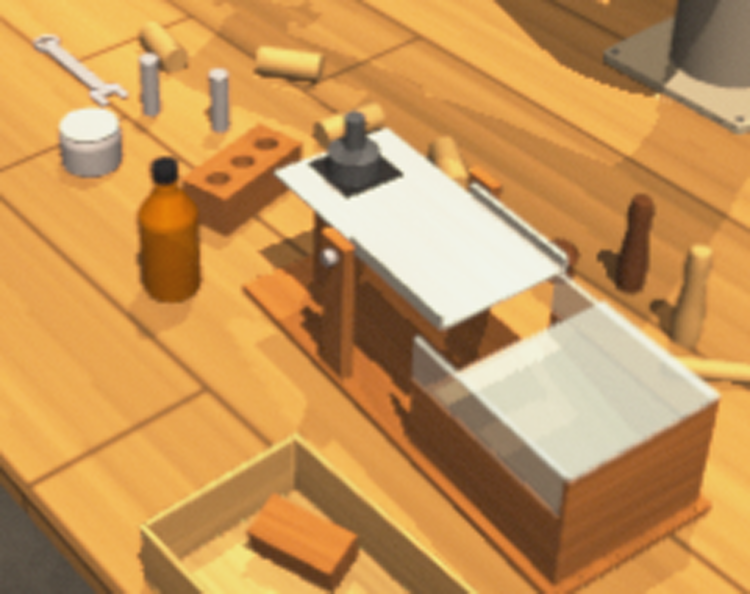

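View pics/c2.png

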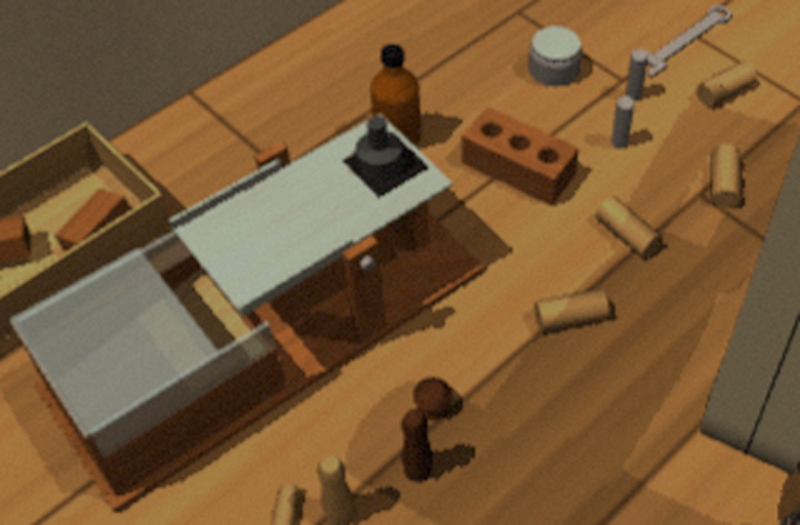

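Create h.py:
```python
import numpy as np,cv2
from scipy.spatial.transform import Rotation as R
def ray(s,p):
    K=np.array([[s["fx"],0,s["cx"]],[0,s["fy"],s["cy"]],[0,0,1]])
    u=cv2.undistortPoints(np.array([[p]],float),K,np.array(s["D"]))[0,0]
    return s["pose"][:3,3],s["pose"][:3,:3]@np.array([u[0],-u[1],-1])
def plane(s,p,z):
    o,d=ray(s,p); return (o+d*(z-o[2])/d[2]).round(1)
def tri(*sp):
    A=0;b=0;L=[ray(s,p) for s,p in sp]
    for o,d in L:
        d=d/np.linalg.norm(d);M=np.eye(3)-np.outer(d,d);A=A+M;b=b+M@o
    x=np.linalg.solve(A,b)
    e=max(np.linalg.norm(np.cross(x-o,d/np.linalg.norm(d))) for o,d in L)
    return x.round(1),round(e,1)
def proj(s,X):
    c=np.linalg.inv(s["pose"])@np.r_[X,1]
    K=np.array([[s["fx"],0,s["cx"]],[0,s["fy"],s["cy"]],[0,0,1]])
    return cv2.projectPoints(np.array([[c[0],-c[1],-c[2]]]),np.zeros(3),np.zeros(3),K,np.array(s["D"]))[0].ravel().round(1)
def tool(sense,dworld):  # world shift -> tool axes
    return (R.from_euler('xyz',sense["tcp_rot"],degrees=True).inv().apply(dworld)).round(1)
```

Run:
```python
from bench import r
from h import *
a=r.snapshot("scene");b=r.snapshot("side")
c1=lambda x,y:(a,(x/3.125+225-.34,y/3.125+160-.34)); c2=lambda x,y:(b,(x/2.5+125-.3,y/2.5+135-.3))
P={"stem":((355,119),(376,120)),"arbA":((149,60),(638,54)),"arbB":((219,74),(625,103)),
"h0":((218,178),(492,130)),"h1":((242,161),(520,142)),"h2":((267,143),(548,156)),
"pad1":((308,169),(345,158)),"pad2":((352,193),(345,158)),"pad3":((402,170),(384,194)),"padx":((308,169),(428,165)),
"tailL":((276,173),(388,118)),"tailR":((388,130),(450,185)),"panL":((442,325),(175,228)),"panR":((565,270),(243,310)),
"b1":((163,46),(728,85)),"b2":((290,64),(726,175)),"b3":((350,121),(630,227)),"b4":((448,158),(573,311)),
"knob":((565,255),(437,395)),"h1top":((640,200),(415,418)),"oil":((165,168),(393,55)),"tin":((90,125),(556,40))}
for k,(p,q) in P.items(): print(k,tri(c1(*p),c2(*q)))
```

```text
stem (array([643.1,  38.7, 215.1]), np.float64(1.0))
arbA (array([ 606.3, -361.8,   70.8]), np.float64(0.2))
arbB (array([ 562.2, -285.2,   70.3]), np.float64(1.1))
h0 (array([ 661.2, -154.4,   45. ]), np.float64(1.4))
h1 (array([ 622.9, -163.8,   44.8]), np.float64(0.8))
h2 (array([ 583. , -171.1,   46.1]), np.float64(1.3))
pad1 (array([682.3,  42.6, 159. ]), np.float64(21.1))
pad2 (array([668.1,  65.3, 157.7]), np.float64(0.7))
pad3 (array([605.1,  65.3, 153.4]), np.float64(0.7))
padx (array([636. , -28.7, 109.5]), np.float64(7.9))
tailL (array([691.3, -16.6, 143.7]), np.float64(0.6))
tailR (array([568.1,   4.8, 150. ]), np.float64(1.4))
panL (array([723.2, 246.1, 150.6]), np.float64(1.1))
panR (array([592.1, 259.8, 150.9]), np.float64(1.0))
b1 (array([ 522.9, -457.7,   10.3]), np.float64(1.7))
b2 (array([ 428. , -326.6,   11.2]), np.float64(0.2))
b3 (array([ 456.9, -179.3,   15.9]), np.float64(1.9))
b4 (array([425.1, -46.5,  19.3]), np.float64(6.2))
knob (array([449.4, 142.2,  21.1]), np.float64(2.2))
h1top (array([412.3, 200.8, 103.5]), np.float64(2.1))
oil (array([766.3, -91.8, 141.4]), np.float64(1.2))
tin (array([ 712.8, -324.8,   47.6]), np.float64(1.5))
```

The manual's scale: shifts go in shares of 800 mm and turns go in shares of 2 rad. Converting my numbers, 347 mm / 800 = 0.4338, -178 mm / 800 = -0.2225, 22.2 degrees / 114.5916 = 0.1937.

Call:
step_hand:
  moves:
    - [[0,0,0.0873],[0.125,-0.0625,-0.125],85]
    - [[0,0,0.1937],[0.25,-0.125,-0.125],85]
    - [[0,0,0.1937],[0.4338,-0.2225,-0.125],85]
    - [[0,0,0.1937],[0.4338,-0.2225,-0.125],85]
    - [[0,0,0.1937],[0.4338,-0.2225,-0.125],85]
    - [[0,0,0.1937],[0.4338,-0.2225,-0.125],85]
    - [[0,0,0.1937],[0.4338,-0.2225,-0.125],85]
    - [[0,0,0.1937],[0.4338,-0.2225,-0.125],85]

```text
time: 1.25
tool_pos: [482.2, -257.7, 331.7]
tcp_rot: [-180.0, -0.1, 0.2]
ft_force: [-0.1, 0.4, -0.1]
finger_gap: 84.7
grip_force: 0.0
```

Run:
```python
from bench import r
import cv2
s=r.snapshot("wrist"); cv2.imwrite("pics/w1.png",cv2.resize(s["pixels"],(800,500),interpolation=cv2.INTER_CUBIC)); print(r.sense()["tool_pos"],r.sense()["tcp_rot"])
import pickle; pickle.dump(s,open("w1.pkl","wb"))
```

```text
[ 481.1681501  -258.99874588  331.31586496] [1.79988544e+02 4.23188182e-03 1.12968505e-01]
```

View pics/w1.png

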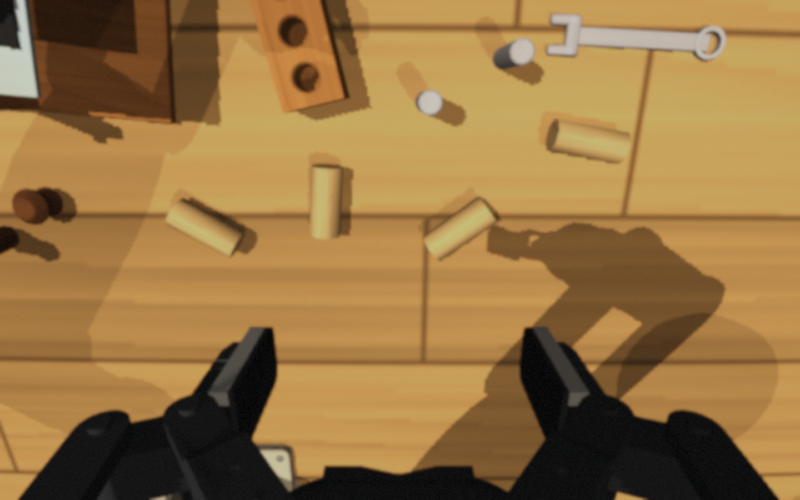

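Run:
```python
from bench import r
from h import *
import pickle
s=pickle.load(open("w1.pkl","rb"));f=lambda p:((p[0]+.5)*.8-.5,(p[1]+.5)*.8-.5)
for k,p,q in(("A",(552,135),(629,149)),("B",(432,247),(489,210)),("C",(326,166),(326,238)),("D",(172,212),(237,244))):
    P=plane(s,f(p),18);Q=plane(s,f(q),18);d=Q-P;print(k,(P+Q)/2,"len",np.linalg.norm(d).round(1),"yaw",np.degrees(np.arctan2(d[1],d[0])).round(1)%180)
for k,p,z in(("arbB",(430,102),75),("arbA",(521,52),75),("h1",(293,31),50),("h2",(306,77),50)):print(k,plane(s,f(p),z))
a=r.snapshot("scene");b=r.snapshot("side")
c1=lambda x,y:(a,(x/3.125+225-.34,y/3.125+160-.34)); c2=lambda x,y:(b,(x/2.5+125-.3,y/2.5+135-.3))
P={"arbB":((219,74),(625,103),(430,102)),"arbA":((149,60),(638,54),(521,52)),"h1":((242,161),(520,142),(293,31)),"h2":((267,143),(548,156),(306,77))}
for k,(p,q,w) in P.items(): print(k,tri(c1(*p),c2(*q),(s,f(w))))
```

```text
A [ 521.4  -456.25   18.  ] len 83.8 yaw 80.8
B [ 426.65 -324.95   18.  ] len 74.3 yaw 125.3
C [ 455.15 -178.55   18.  ] len 79.8 yaw 177.2
D [426.15 -42.6   18.  ] len 76.9 yaw 61.5
arbB [ 560.3 -284.1   75. ]
arbA [ 601.6 -360.7   75. ]
h1 [ 620.4 -161.8   50. ]
h2 [ 581.6 -171.2   50. ]
arbB (array([ 561.5, -284.8,   70.6]), np.float64(1.6))
arbA (array([ 604.7, -362. ,   70.5]), np.float64(2.6))
h1 (array([ 622.2, -162.2,   46.1]), np.float64(2.1))
h2 (array([ 582.5, -170.8,   46.4]), np.float64(1.6))
```

Wrist view w1 shows the four blanks at (591,142), (460,229), (326,202) and (204,228). The arbor tops are at (430,102) and (521,52), and the bores at (293,31) and (306,77). They agree with the triangulation. Next I look down on the rocker.

Converted, -349 mm / 800 = -0.4363, 179 mm / 800 = 0.2238.

Call:
step_hand:
  moves:
    - [[0,0,0],[0,0,-0.0613],85]
    - [[0,0,0],[0.1125,-0.2125,-0.0613],85]
    - [[0,0,0],[0.2238,-0.4363,-0.0613],85]
    - [[0,0,0],[0.2238,-0.4363,-0.0613],85]
    - [[0,0,0],[0.2238,-0.4363,-0.0613],85]
    - [[0,0,0],[0.2238,-0.4363,-0.0613],85]
    - [[0,0,0],[0.2238,-0.4363,-0.0613],85]
    - [[0,0,0],[0.2238,-0.4363,-0.0613],85]

```text
time: 2.4
tool_pos: [660.5, 90.8, 378.7]
tcp_rot: [-180.0, 0.1, 0.1]
ft_force: [0.7, 0.4, -0.3]
finger_gap: 85.2
grip_force: 0.0
```

Run:
```python
from bench import r
import cv2
s=r.snapshot("wrist"); cv2.imwrite("pics/w2.png",cv2.resize(s["pixels"],(800,500),interpolation=cv2.INTER_CUBIC)); print(r.sense()["tool_pos"],r.sense()["tcp_rot"])
import pickle; pickle.dump(s,open("w2.pkl","wb"))
```

```text
[660.59121238  91.14208308 378.69518703] [-1.79967246e+02  1.07274132e-01  5.88236411e-02]
```

View pics/w2.png

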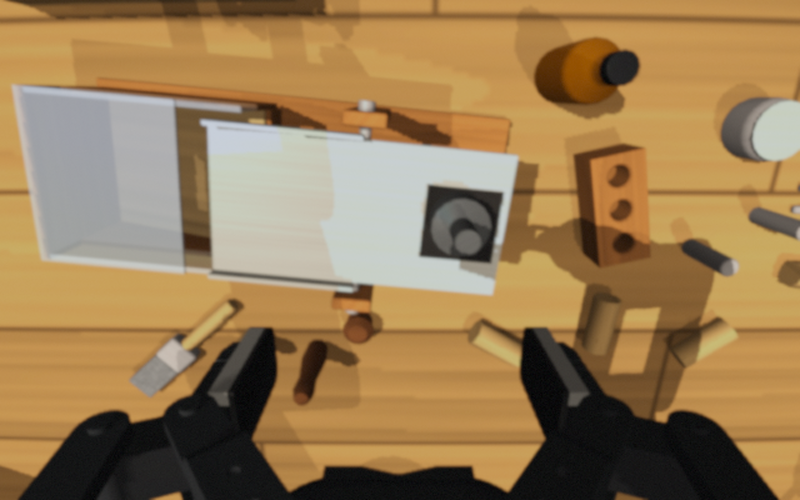

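Run:
```python
from h import *
import pickle
s=pickle.load(open("w2.pkl","rb"));f=lambda p:((p[0]+.5)*.8-.5,(p[1]+.5)*.8-.5)
pc=[plane(s,f(p),156) for p in((430,184),(504,192),(494,263),(420,256))];print("pad",pc,np.mean(pc,0))
for k,p,z in(("stem",(467,243),218),("disc",(462,229),181),("tailL",(518,155),154),("tailR",(494,294),154),("panR",(210,272),154),("panL",(208,128),154),("h0",(619,175),50),("h1",(621,210),50),("h2",(623,243),50),("cheekL",(366,118),168),("cheekR",(353,302),168)):print(k,plane(s,f(p),z))
```

```text
pad [array([671.5,  65. , 156. ]), array([664.8,   1.3, 156. ]), array([599.3,   5.1, 156. ]), array([606. ,  72.4, 156. ])] [635.4   35.95 156.  ]
stem [639.7  41.1 218. ]
disc [639.2  39.6 181. ]
tailL [696.   -8.5 154. ]
tailR [567.4   2.3 154. ]
panR [589.  265.6 154. ]
panL [717.9 249.5 154. ]
h0 [ 661.4 -150.6   50. ]
h1 [ 621.8 -159.4   50. ]
h2 [ 582.4 -168.4   50. ]
cheekL [726.3 117.5 168. ]
cheekR [565.9 132.8 168. ]
```

Converted, 193 mm / 800 = 0.2413, 170 mm / 800 = 0.2125.

Call:
step_hand:
  moves:
    - [[0,0,0],[-0.026,0.0629,0.075],85]
    - [[0,0,0],[-0.026,0.0629,0.15],85]
    - [[0,0,0],[-0.026,0.0629,0.1875],60]
    - [[0,0,0],[-0.026,0.0629,0.2125],50]
    - [[0,0,0],[-0.026,0.0629,0.2413],50]
    - [[0,0,0],[-0.026,0.0629,0.2413],50]
    - [[0,0,0],[-0.026,0.0629,0.2413],50]
  grip_force: 60

```text
time: 3.32
tool_pos: [640.0, 38.2, 189.4]
tcp_rot: [180.0, -0.1, -0.1]
ft_force: [0.3, 0.3, 0.5]
finger_gap: 50.4
grip_force: 0.0
```

Run:
```python
from bench import r
import cv2
s=r.snapshot("wrist"); cv2.imwrite("pics/w3.png",s["pixels"]);print(r.sense()["tool_pos"])
```

```text
[640.14280606  38.3311239  189.68545614]
```

View pics/w3.png

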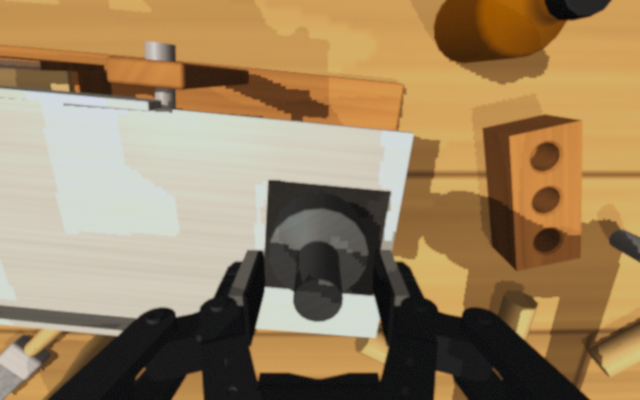

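The stem top at (318,300) sits between the fingers at (262,..) and (385,..), about 2 mm left of centre. I shift 2 mm and close.

Converted, -60 mm / 800 = -0.075, -30 mm / 800 = -0.0375.

Call:
step_hand:
  moves:
    - [[0,0,0],[0,-0.0025,0.005],50]
    - [[0,0,0],[0,-0.0025,0.005],10]
    - [[0,0,0],[0,-0.0025,0.005],10]
    - [[0,0,0],[0,-0.0025,0.005],10]
    - [[0,0,0],[0,-0.0025,0.005],10]
    - [[0,0,0],[0,-0.0025,-0.0075],10]
    - [[0,0,0],[0,-0.0025,-0.0375],10]
    - [[0,0,0],[0,-0.0025,-0.075],10]
  grip_force: 60

```text
time: 4.38
tool_pos: [637.9, 41.0, 246.3]
tcp_rot: [-180.0, 0.2, -0.0]
ft_force: [1.2, 0.6, -3.7]
finger_gap: 18.9
grip_force: 69.7
```

Converted, 205 mm / 800 = 0.2563, 136 mm / 800 = 0.17.

Call:
step_hand:
  moves:
    - [[0,0,0],[-0.05,0.0563,-0.0063],10]
    - [[0,0,0],[-0.1,0.1125,-0.0063],10]
    - [[0,0,0],[-0.1475,0.17,0],10]
    - [[0,0,0],[-0.1475,0.17,0.0625],10]
    - [[0,0,0],[-0.1475,0.17,0.125],10]
    - [[0,0,0],[-0.1475,0.17,0.1875],10]
    - [[0,0,0],[-0.1475,0.17,0.2375],10]
    - [[0,0,0],[-0.1475,0.17,0.2563],10]

```text
time: 5.38
tool_pos: [518.2, -94.3, 39.1]
tcp_rot: [-179.9, 0.3, -0.0]
ft_force: [-0.3, 0.0, -4.0]
finger_gap: 18.6
grip_force: 70.4
```

Call:
step_hand:
  moves:
    - [[0,0,0],[0,0,0],10]

```text
time: 5.5
tool_pos: [520.2, -94.9, 41.8]
tcp_rot: [-180.0, 0.1, -0.0]
ft_force: [0.3, 0.3, -4.2]
finger_gap: 18.4
grip_force: 70.5
```

Converted, 12 mm / 800 = 0.015, 11.5 mm / 800 = 0.0144.

Call:
step_hand:
  moves:
    - [[0,0,0],[0,0,0.01],10]
    - [[0,0,0],[0,0,0.0138],10]
    - [[0,0,0],[0,0,0.0144],10]
    - [[0,0,0],[0,0,0.015],10]

```text
time: 6.0
tool_pos: [521.2, -95.3, 30.8]
tcp_rot: [180.0, -0.0, -0.0]
ft_force: [-0.2, -0.9, -4.2]
finger_gap: 18.5
grip_force: 70.5
```

Converted, 1.6 mm / 800 = 0.002, 1 mm / 800 = 0.0013.

Call:
step_hand:
  moves:
    - [[0,0,0],[0,0,0.0013],10]
    - [[0,0,0],[0,0,0.002],10]
    - [[0,0,0],[0,0,0.002],10]

```text
time: 6.38
tool_pos: [521.0, -95.3, 29.0]
tcp_rot: [180.0, -0.0, -0.0]
ft_force: [-1.9, 0.2, -0.4]
finger_gap: 18.4
grip_force: 71.3
```

Converted, -100 mm / 800 = -0.125, -95 mm / 800 = -0.1188, -40 degrees / 114.5916 = -0.3491.

Call:
step_hand:
  moves:
    - [[0,0,0],[0,0,0],50]
    - [[0,0,0],[0,0,0],50]
    - [[0,0,0],[0,0,-0.0375],60]
    - [[0,0,0],[0,0,-0.0938],60]
    - [[0,0,-0.0873],[-0.0375,-0.0225,-0.125],75]
    - [[0,0,-0.1745],[-0.075,-0.0438,-0.125],75]
    - [[0,0,-0.2618],[-0.1188,-0.0663,-0.125],75]
    - [[0,0,-0.3491],[-0.1188,-0.0663,-0.125],75]

```text
time: 7.38
tool_pos: [424.1, -41.1, 128.4]
tcp_rot: [-180.0, 0.0, 40.3]
ft_force: [0.5, -0.0, 0.0]
finger_gap: 74.9
grip_force: 0.0
```

Call:
step_hand:
  moves:
    - [[0,0,-0.0873],[0,0,0],75]
    - [[0,0,-0.1876],[0,0,0],75]
    - [[0,0,-0.1876],[0,0,0],75]
    - [[0,0,-0.1876],[0,0,0],75]

```text
time: 7.88
tool_pos: [426.1, -42.2, 128.9]
tcp_rot: [180.0, -0.0, 61.2]
ft_force: [-0.6, 0.7, 0.1]
finger_gap: 74.8
grip_force: 0.0
```

Run:
```python
from bench import r
import cv2,pickle
s=r.snapshot("wrist"); cv2.imwrite("pics/w4.png",s["pixels"]);q=r.sense();print(q["tool_pos"],q["tcp_rot"]);pickle.dump(s,open("w4.pkl","wb"))
```

```text
[426.00436567 -42.20629244 128.78957289] [ 1.79989822e+02 -4.29049478e-03  6.12624684e+01]
```

View pics/w4.png

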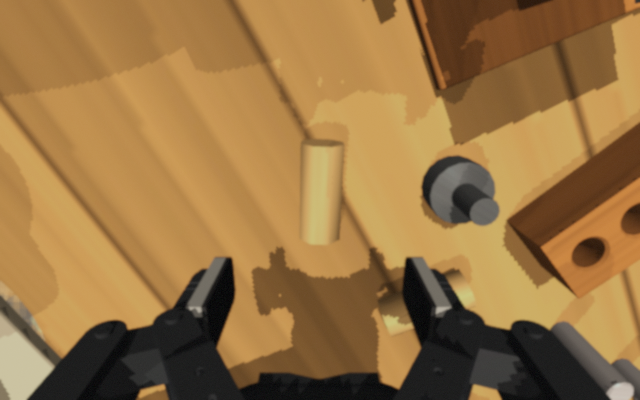

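The blank is at (321,192), in line with and centred between the fingers, and the weight stands upright at (460,190). I descend and grip.

Run:
```python
from h import *
import pickle
s=pickle.load(open("w4.pkl","rb"))
P=plane(s,(322.5,147),18);Q=plane(s,(320,243),18);d=P-Q;print((P+Q)/2,np.linalg.norm(d),np.degrees(np.arctan2(d[1],d[0])))
```

```text
[425.05 -46.9   18.  ] 78.71295954288595 60.0474607833087
```

Call:
step_hand:
  moves:
    - [[0,0,0],[0,0,0.0625],75]
    - [[0,0,0],[0,0,0.1125],70]
    - [[0,0,0],[0,0,0.1438],70]
    - [[0,0,0],[0,0,0.1563],70]
    - [[0,0,0],[0,0,0.1563],20]
    - [[0,0,0],[0,0,0.1563],20]
    - [[0,0,0],[0,0,0.1563],20]
    - [[0,0,0],[0,0,0.1563],20]
  grip_force: 30

```text
time: 8.93
tool_pos: [427.3, -42.5, 5.1]
tcp_rot: [179.8, -0.0, 61.5]
ft_force: [-0.1, 0.4, 7.9]
finger_gap: 31.3
grip_force: 30.3
```

Converted, -230 mm / 800 = -0.2875, 220 mm / 800 = 0.275, 50 degrees / 114.5916 = 0.4363.

Call:
step_hand:
  moves:
    - [[0,0,0],[0,0,-0.075],20]
    - [[0,0,0],[0,0,-0.15],20]
    - [[0,0,0],[0,0,-0.225],20]
    - [[0,0,0.0873],[0,0,-0.2875],20]
    - [[0,0,0.1745],[0.0688,0.0175,-0.2875],20]
    - [[0,0,0.2618],[0.1375,0.0363,-0.2875],20]
    - [[0,0,0.3491],[0.2063,0.0538,-0.2875],20]
    - [[0,0,0.4363],[0.275,0.0725,-0.2875],20]

```text
time: 9.93
tool_pos: [583.1, 124.9, 234.1]
tcp_rot: [180.0, -0.0, 11.1]
ft_force: [1.0, -1.2, 1.0]
finger_gap: 31.5
grip_force: 30.0
```

```bash
python3 - <<'E'
from bench import r
from h import *
q=r.sense();print(q["tool_pos"],q["tcp_rot"],tool(q,np.array([656,199.5,190])-q["tool_pos"]))
E
```

```text
[583.13949165 124.92280362 234.10885543] [ 1.79987466e+02 -4.93406108e-02  1.11305702e+01] [ 85.8 -59.1  44.2]
```

Converted, 85 mm / 800 = 0.1063, -59 mm / 800 = -0.0738, 17 degrees / 114.5916 = 0.1484.

Call:
step_hand:
  moves:
    - [[0,0,0.0873],[0.0625,-0.0375,0],20]
    - [[0,0,0.1484],[0.1063,-0.0738,0],20]
    - [[0,0,0.1484],[0.1063,-0.0738,0],20]
    - [[0,0,0.1484],[0.1063,-0.0738,0.025],20]
    - [[0,0,0.1484],[0.1063,-0.0738,0.055],20]
    - [[0,0,0.1484],[0.1063,-0.0738,0.055],20]

```text
time: 10.68
tool_pos: [651.1, 196.6, 186.2]
tcp_rot: [179.9, 0.3, -5.6]
ft_force: [-0.8, 0.6, -0.8]
finger_gap: 31.6
grip_force: 30.0
```

```bash
python3 - <<'E'
from bench import r
from h import *
import cv2,pickle
s=r.snapshot("wrist"); cv2.imwrite("pics/w5.png",s["pixels"]);pickle.dump(s,open("w5.pkl","wb"))
q=r.sense();print(q["tool_pos"],q["tcp_rot"],tool(q,np.array([656,199.5,161])-q["tool_pos"]))
E
```

```text
[652.1418679  196.8804977  188.24004363] [ 1.79939221e+02  1.59364309e-01 -5.56894559e+00] [ 3.7 -3.  27.2]
```

View pics/w5.png

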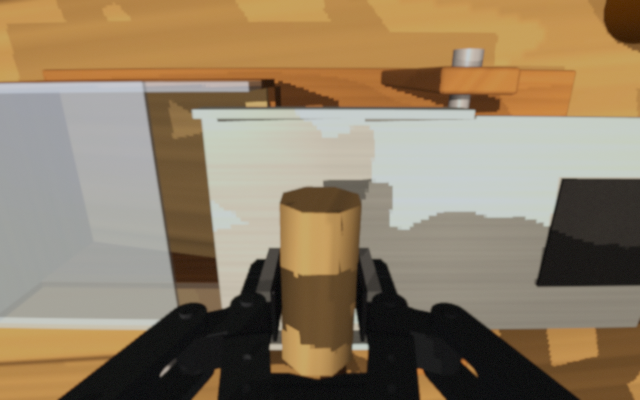

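The blank is held crosswise over the pan, its axis at about x=320 px and parallel to the tray end, with the tray still level. I lower it to just above the surface and release.

Converted, 26 mm / 800 = 0.0325, 24 mm / 800 = 0.03.

Call:
step_hand:
  moves:
    - [[0,0,0],[0.0038,-0.0025,0.0188],20]
    - [[0,0,0],[0.0038,-0.0025,0.03],20]
    - [[0,0,0],[0.0038,-0.0025,0.0325],20]
    - [[0,0,0],[0.0038,-0.0025,0.0325],20]

```text
time: 11.22
tool_pos: [656.7, 199.8, 163.6]
tcp_rot: [180.0, 0.0, -5.5]
ft_force: [0.1, 0.3, -0.2]
finger_gap: 31.4
grip_force: 30.0
```

Converted, -80 mm / 800 = -0.1, -20 mm / 800 = -0.025.

Call:
step_hand:
  moves:
    - [[0,0,0],[0,0,0.0038],20]
    - [[0,0,0],[0,0,0.0038],20]
    - [[0,0,0],[0,0,0.0038],75]
    - [[0,0,0],[0,0,0.0038],75]
    - [[0,0,0],[0,0,-0.025],75]
    - [[0,0,0],[0,0,-0.1],80]
    - [[0,0,0],[0,0,-0.1],80]
    - [[0,0,0],[0,0,-0.1],80]

```text
time: 12.22
tool_pos: [657.1, 199.9, 244.4]
tcp_rot: [-180.0, -0.1, -5.5]
ft_force: [-0.3, -1.0, -1.0]
finger_gap: 80.0
grip_force: 0.0
```

```bash
python3 - <<'E'
from bench import r
import cv2
s=r.snapshot("wrist"); cv2.imwrite("pics/w6.png",s["pixels"])
E
```

```text
(no output)
```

View pics/w6.png

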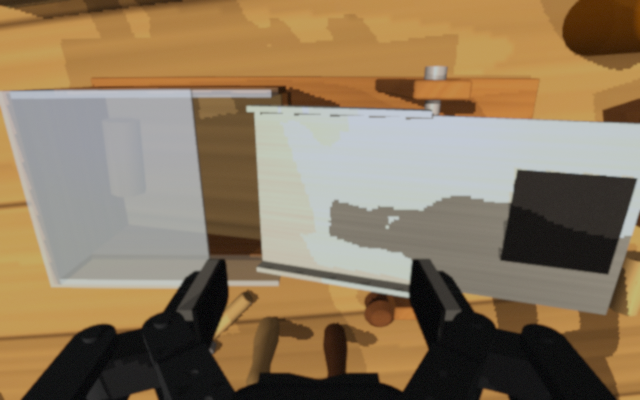

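The first blank lies in the infeed at (125,157) and the tray is level again. A patch comparison in the fixed cameras checks that the other blanks and the arbors haven't moved.

Create chk.py:
```python
from bench import r
from h import *
T={"A":(521.4,-456.2,16),"B":(426.6,-325,16),"C":(455.2,-178.5,16),"arA":(603,-361,40),"arB":(561,-284.5,40)}
for n in("scene","side"):
    s=r.snapshot(n);g=cv2.cvtColor(s["pixels"],6);g0=cv2.cvtColor(cv2.imread(f"pics/{n}0.png"),6)
    for k,X in T.items():
        u,v=proj(s,X).astype(int)
        m=cv2.matchTemplate(g[max(v-32,0):v+33,u-32:u+33],g0[v-14:v+15,u-14:u+15],cv2.TM_CCOEFF_NORMED)
        i=cv2.minMaxLoc(m);print(n,k,round(i[1],2),np.array(i[3])-18)
```

```bash
python3 chk.py
```

```text
scene A 0.95 [0 0]
scene B 0.92 [0 0]
scene C 0.54 [ 3 -1]
scene arA 0.98 [0 0]
scene arB 0.9 [0 0]
side A 0.43 [18 -4]
side B 0.45 [0 0]
side C 0.6 [0 0]
side arA 0.38 [ -3 -13]
side arB 0.36 [0 0]
```

Converted, 396 mm / 800 = 0.495, 354 mm / 800 = 0.4425, -2.7 degrees / 114.5916 = -0.0236.

Call:
step_hand:
  moves:
    - [[0,0,-0.0236],[-0.0313,0.0738,0],80]
    - [[0,0,-0.0236],[-0.0625,0.1475,0],80]
    - [[0,0,-0.0236],[-0.0938,0.2213,0],80]
    - [[0,0,-0.0236],[-0.125,0.295,0],80]
    - [[0,0,-0.0236],[-0.1563,0.3688,0],80]
    - [[0,0,-0.0236],[-0.1875,0.4425,0],80]
    - [[0,0,-0.0236],[-0.2063,0.495,0.0375],80]
    - [[0,0,-0.0236],[-0.2063,0.495,0.0875],75]

```text
time: 13.38
tool_pos: [452.9, -181.9, 173.1]
tcp_rot: [179.9, -0.1, -3.1]
ft_force: [1.2, 0.3, -0.7]
finger_gap: 74.8
grip_force: 0.0
```

Call:
step_hand:
  moves:
    - [[0,0,0],[0,0,0.0563],75]
    - [[0,0,0],[0,0,0.0563],75]
    - [[0,0,0],[0,0,0.0563],75]

```text
time: 13.75
tool_pos: [454.7, -178.5, 129.8]
tcp_rot: [180.0, -0.0, -2.8]
ft_force: [-0.1, 0.8, 0.6]
finger_gap: 74.7
grip_force: 0.0
```

Run:
```python
from bench import r
import cv2,pickle
s=r.snapshot("wrist"); cv2.imwrite("pics/w7.png",s["pixels"]);q=r.sense();print(q["tool_pos"],q["tcp_rot"]);pickle.dump(s,open("w7.pkl","wb"))
```

```text
[ 455.41118703 -178.76563469  130.65557008] [ 1.79943147e+02 -1.23513224e-01 -2.81089858e+00]
```

View pics/w7.png

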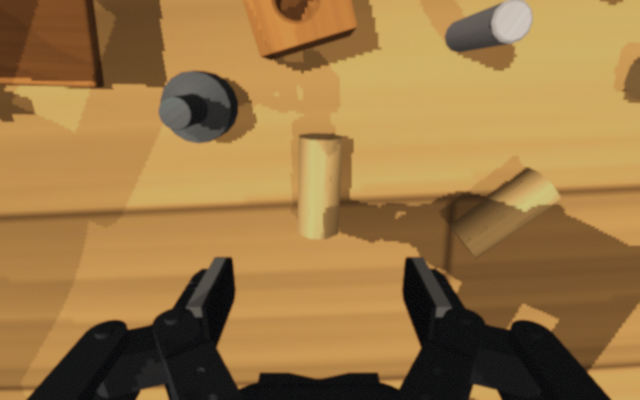

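Blank C is at (320,186), aligned and centred, and blank B at (510,212) is unmoved.

Run:
```python
from h import *
import pickle
s=pickle.load(open("w7.pkl","rb"))
P=plane(s,(320,140),18);Q=plane(s,(319,236),18);d=P-Q;print((P+Q)/2,np.linalg.norm(d),np.degrees(np.arctan2(d[1],d[0])))
P=plane(s,(541,180),18);Q=plane(s,(468,240),18);d=P-Q;print((P+Q)/2,np.linalg.norm(d),np.degrees(np.arctan2(d[1],d[0])))
```

```text
[ 454.15 -178.1    18.  ] 77.82448200919809 -3.241087166566683
[ 429.9  -323.35   18.  ] 71.39502783807846 -47.10009354587455
```

Call:
step_hand:
  moves:
    - [[0,0,0],[0,0,0.0625],75]
    - [[0,0,0],[0,0,0.1125],70]
    - [[0,0,0],[0,0,0.1438],70]
    - [[0,0,0],[0,0,0.1563],70]
    - [[0,0,0],[0,0,0.1563],20]
    - [[0,0,0],[0,0,0.1563],20]
    - [[0,0,0],[0,0,0.1563],20]
    - [[0,0,0],[0,0,0.1563],20]
  grip_force: 30

```text
time: 14.8
tool_pos: [455.9, -179.2, 5.7]
tcp_rot: [179.9, -0.2, -2.8]
ft_force: [-0.9, 0.3, 8.1]
finger_gap: 31.3
grip_force: 30.4
```

Converted, -234 mm / 800 = -0.2925, -220 mm / 800 = -0.275, 2.6 degrees / 114.5916 = 0.0227.

Call:
step_hand:
  moves:
    - [[0,0,0],[0,0,-0.075],20]
    - [[0,0,0],[0,0,-0.15],20]
    - [[0,0,0],[0,0,-0.225],20]
    - [[0,0,0.0227],[0,0,-0.2925],20]
    - [[0,0,0.0227],[0.0313,-0.0688,-0.2925],20]
    - [[0,0,0.0227],[0.0625,-0.1375,-0.2925],20]
    - [[0,0,0.0227],[0.0938,-0.2063,-0.2925],20]
    - [[0,0,0.0227],[0.125,-0.275,-0.2925],20]

```text
time: 15.8
tool_pos: [565.9, 38.1, 238.7]
tcp_rot: [180.0, -0.1, -5.5]
ft_force: [1.4, -1.1, -0.5]
finger_gap: 31.2
grip_force: 30.1
```

Call:
step_hand:
  moves:
    - [[0,0,0],[0.0313,-0.0688,0],20]
    - [[0,0,0],[0.0625,-0.1375,0],20]
    - [[0,0,0],[0.0975,-0.21,0],20]
    - [[0,0,0],[0.0975,-0.21,0.025],20]
    - [[0,0,0],[0.0975,-0.21,0.0625],20]
    - [[0,0,0],[0.0975,-0.21,0.0625],20]
    - [[0,0,0],[0.0975,-0.21,0.0625],20]

```text
time: 16.68
tool_pos: [658.8, 195.6, 189.1]
tcp_rot: [-180.0, -0.1, -5.5]
ft_force: [0.3, 0.8, -0.4]
finger_gap: 31.5
grip_force: 30.1
```

```bash
python3 - <<'E'
from bench import r
from h import *
q=r.sense();print(q["tool_pos"],q["tcp_rot"],tool(q,np.array([652.5,200,161.5])-q["tool_pos"]))
E
```

```text
[658.79856979 195.55183959 189.0545464 ] [-1.79988265e+02 -5.59494924e-02 -5.48069952e+00] [-6.7 -3.8 27.5]
```

Converted, 28 mm / 800 = 0.035, 25 mm / 800 = 0.0313.

Call:
step_hand:
  moves:
    - [[0,0,0],[-0.0075,-0.005,0.0188],20]
    - [[0,0,0],[-0.0075,-0.005,0.0313],20]
    - [[0,0,0],[-0.0075,-0.005,0.035],20]
    - [[0,0,0],[-0.0075,-0.005,0.035],20]

```text
time: 17.18
tool_pos: [652.8, 200.6, 159.3]
tcp_rot: [180.0, 0.0, -5.4]
ft_force: [-0.5, 0.8, 0.0]
finger_gap: 31.4
grip_force: 30.1
```

Call:
step_hand:
  moves:
    - [[0,0,0],[0,0,0],75]
    - [[0,0,0],[0,0,0],75]
    - [[0,0,0],[0,0,-0.025],75]
    - [[0,0,0],[0,0,-0.1],80]
    - [[0,0,0],[0,0,-0.1],80]
    - [[0,0,0],[0,0,-0.1],80]

```text
time: 17.92
tool_pos: [653.8, 200.9, 242.0]
tcp_rot: [-179.9, -0.2, -5.4]
ft_force: [0.5, 0.2, -0.1]
finger_gap: 80.0
grip_force: 0.0
```

```bash
python3 - <<'E'
from bench import r
from h import *
a=cv2.imread("pics/w6.png");s=r.snapshot("wrist");b=s["pixels"];cv2.imwrite("pics/w8.png",b)
q=r.sense();print(q["tool_pos"])
d=cv2.absdiff(cv2.cvtColor(a,6),cv2.cvtColor(b,6));print("plate",d[120:250,260:500].mean(),"infeed",d[95:250,30:190].mean(),"mouth",d[95:250,200:250].mean())
E
python3 chk.py
```

```text
[653.00835473 200.7534172  240.15306453]
plate 2.5416346153846154 infeed 2.3121774193548386 mouth 3.7654193548387096
scene A 0.96 [0 0]
scene B 0.92 [0 0]
scene C 0.54 [ 3 -1]
scene arA 0.98 [0 0]
scene arB 0.9 [0 0]
side A 0.43 [-18 -14]
side B 0.46 [0 0]
side C 0.61 [ 11 -13]
side arA 0.38 [  4 -10]
side arB 0.34 [0 0]
```

Run:
```python
import cv2,numpy as np
a=cv2.imread("pics/w6.png",0);b=cv2.imread("pics/w8.png",0)
d=cv2.GaussianBlur(cv2.absdiff(a,b),(5,5),0)[:300];_,t=cv2.threshold(d,10,255,0)
n,_,s,c=cv2.connectedComponentsWithStats(t)
print([tuple(x) for x in s[1:] if x[4]>60]); print(a[100:240:10,60:200:10]-0,"\n",b[100:240:10,60:200:10])
```

```text
[(np.int32(0), np.int32(0), np.int32(230), np.int32(31), np.int32(3005)), (np.int32(634), np.int32(3), np.int32(6), np.int32(35), np.int32(148)), (np.int32(550), np.int32(8), np.int32(90), np.int32(64), np.int32(933)), (np.int32(428), np.int32(31), np.int32(30), np.int32(5), np.int32(84)), (np.int32(62), np.int32(35), np.int32(37), np.int32(4), np.int32(83)), (np.int32(377), np.int32(37), np.int32(31), np.int32(5), np.int32(73)), (np.int32(0), np.int32(60), np.int32(640), np.int32(240), np.int32(16335)), (np.int32(476), np.int32(165), np.int32(164), np.int32(135), np.int32(4657)), (np.int32(450), np.int32(194), np.int32(22), np.int32(6), np.int32(107)), (np.int32(432), np.int32(197), np.int32(16), np.int32(10), np.int32(73)), (np.int32(0), np.int32(198), np.int32(29), np.int32(12), np.int32(269)), (np.int32(329), np.int32(199), np.int32(38), np.int32(13), np.int32(162)), (np.int32(371), np.int32(205), np.int32(45), np.int32(9), np.int32(198)), (np.int32(384), np.int32(215), np.int32(16), np.int32(16), np.int32(145)), (np.int32(393), np.int32(251), np.int32(21), np.int32(13), np.int32
[... 1186 characters left out ...]
5 153 155 166 166 165 160 165 165 168 168 169 167]
 [154 154 154 154 165 167 165 167 166 164 164 169 169 169]
 [154 154 154 155 164 167 165 167 168 166 160 169 170 169]
 [154 154 154 153 158 168 165 166 168 164 159 168 168 169]
 [154 154 153 154 155 167 165 165 168 165 159 168 168 169]
 [155 154 154 154 155 166 166 164 167 166 160 168 169 169]
 [154 154 154 154 155 165 166 163 166 166 160 168 169 168]
 [154 154 154 155 154 164 166 163 167 165 160 168 168 168]
 [153 154 155 153 153 154 153 167 166 166 166 166 167 166]
 [155 154 154 153 154 154 153 166 166 168 167 168 168 168]
 [154 154 154 154 154 154 153 167 166 166 166 165 165 164]
 [153 153 154 154 153 152 155 156 156 156 156 156 156 159]]
```

The grey profile shows a second blank in the infeed, at about columns 140 to 165, and the tray is level. Next is blank B.

Converted, 480 mm / 800 = 0.6, 420 mm / 800 = 0.525, 47 degrees / 114.5916 = 0.4102.

Call:
step_hand:
  moves:
    - [[0,0,0.0873],[-0.025,0.075,0],80]
    - [[0,0,0.1745],[-0.0488,0.15,0],80]
    - [[0,0,0.2618],[-0.0725,0.225,0],80]
    - [[0,0,0.3491],[-0.0963,0.3,0],80]
    - [[0,0,0.4102],[-0.12,0.375,0],80]
    - [[0,0,0.4102],[-0.1438,0.45,0],80]
    - [[0,0,0.4102],[-0.1688,0.525,0],80]
    - [[0,0,0.4102],[-0.1938,0.6,0],80]

```text
time: 19.08
tool_pos: [453.5, -259.6, 238.7]
tcp_rot: [180.0, 0.1, -52.4]
ft_force: [0.6, -0.5, 0.2]
finger_gap: 79.6
grip_force: 0.0
```

Call:
step_hand:
  moves:
    - [[0,0,0],[0.0675,0.0363,0.0375],75]
    - [[0,0,0],[0.0675,0.0363,0.1],75]
    - [[0,0,0],[0.0675,0.0363,0.1388],75]
    - [[0,0,0],[0.0675,0.0363,0.1388],75]

```text
time: 19.58
tool_pos: [462.3, -316.9, 124.4]
tcp_rot: [179.9, 0.5, -52.5]
ft_force: [-0.6, 0.1, 0.3]
finger_gap: 75.1
grip_force: 0.0
```

Run:
```python
from bench import r
import cv2,pickle
s=r.snapshot("wrist"); cv2.imwrite("pics/w9.png",s["pixels"]);q=r.sense();print(q["tool_pos"],q["tcp_rot"]);pickle.dump(s,open("w9.pkl","wb"))
```

```text
[ 463.79963482 -317.91944937  127.15646829] [179.94978597   0.22897353 -52.44303156]
```

Converted, 32 mm / 800 = 0.04, -17 mm / 800 = -0.0213.

Call:
step_hand:
  moves:
    - [[0,0,0],[-0.0213,0.04,-0.0025],75]
    - [[0,0,0],[-0.0213,0.04,-0.0025],75]
    - [[0,0,0],[-0.0213,0.04,-0.0025],75]

```text
time: 20.0
tool_pos: [430.5, -325.5, 132.7]
tcp_rot: [-179.9, -0.2, -52.4]
ft_force: [0.3, 0.3, -0.4]
finger_gap: 75.4
grip_force: 0.0
```

Run:
```python
from bench import r
import cv2,pickle
s=r.snapshot("wrist"); cv2.imwrite("pics/w9.png",s["pixels"]);q=r.sense();print(q["tool_pos"],q["tcp_rot"]);pickle.dump(s,open("w9.pkl","wb"))
```

```text
[ 430.48341868 -325.28911981  132.32113299] [-1.79955607e+02 -1.53296624e-01 -5.24242622e+01]
```

View pics/w9.png

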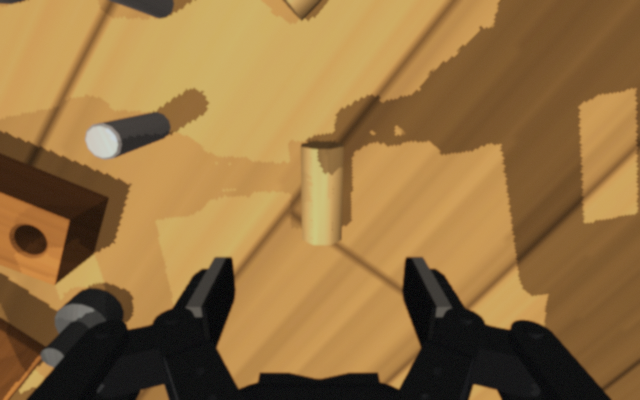

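Blank B is at (322,193), aligned and centred, about 4 mm towards the palm side along its length.

The manual's scale: shifts go in shares of 800 mm and turns go in shares of 2 rad. Converting my numbers, 128 mm / 800 = 0.16, 118 mm / 800 = 0.1475.

Call:
step_hand:
  moves:
    - [[0,0,0],[0,0,0.0625],75]
    - [[0,0,0],[-0.005,0,0.1125],70]
    - [[0,0,0],[-0.005,0,0.1475],70]
    - [[0,0,0],[-0.005,0,0.16],70]
    - [[0,0,0],[-0.005,0,0.16],20]
    - [[0,0,0],[-0.005,0,0.16],20]
    - [[0,0,0],[-0.005,0,0.16],20]
    - [[0,0,0],[-0.005,0,0.16],20]
  grip_force: 30

```text
time: 21.05
tool_pos: [428.1, -322.8, 4.5]
tcp_rot: [-180.0, -0.2, -52.4]
ft_force: [0.2, 0.1, 6.1]
finger_gap: 31.6
grip_force: 31.3
```

Call:
step_hand:
  moves:
    - [[0,0,0],[0,0,-0.075],20]
    - [[0,0,0],[0,0,-0.15],20]
    - [[0,0,0],[0,0,-0.225],20]
    - [[0,0,-0.0873],[0,0,-0.2938],20]
    - [[0,0,-0.1745],[0,0,-0.2938],20]
    - [[0,0,-0.2618],[0,0,-0.2938],20]
    - [[0,0,-0.3491],[0,0,-0.2938],20]
    - [[0,0,-0.4102],[0,0,-0.2938],20]

```text
time: 22.05
tool_pos: [426.7, -321.7, 238.0]
tcp_rot: [180.0, -0.0, -5.2]
ft_force: [0.3, -0.3, -0.4]
finger_gap: 31.4
grip_force: 30.5
```

Run:
```python
from bench import r
from h import *
q=r.sense();print(q["tool_pos"],q["tcp_rot"],tool(q,np.array([651,200,q["tool_pos"][2]])-q["tool_pos"]))
```

```text
[ 426.67371    -321.67695156  238.03201849] [ 1.79984401e+02 -1.45860741e-02 -5.16715742e+00] [ 1.764e+02 -5.398e+02 -1.000e-01]
```

Converted, -472 mm / 800 = -0.59, -413 mm / 800 = -0.5163.

Call:
step_hand:
  moves:
    - [[0,0,0],[0.0238,-0.0738,0],20]
    - [[0,0,0],[0.0475,-0.1475,0],20]
    - [[0,0,0],[0.0713,-0.2213,0],20]
    - [[0,0,0],[0.095,-0.295,0],20]
    - [[0,0,0],[0.1188,-0.3688,0],20]
    - [[0,0,0],[0.1425,-0.4425,0],20]
    - [[0,0,0],[0.1663,-0.5163,0],20]
    - [[0,0,0],[0.19,-0.59,0],20]

```text
time: 23.05
tool_pos: [623.4, 135.7, 238.2]
tcp_rot: [180.0, -0.0, -5.4]
ft_force: [2.1, -1.5, -0.1]
finger_gap: 31.2
grip_force: 30.5
```

Call:
step_hand:
  moves:
    - [[0,0,0],[0.03,-0.085,0],20]
    - [[0,0,0],[0.03,-0.085,0],20]
    - [[0,0,0],[0.03,-0.085,0.025],20]
    - [[0,0,0],[0.03,-0.085,0.0625],20]
    - [[0,0,0],[0.03,-0.085,0.0625],20]
    - [[0,0,0],[0.03,-0.085,0.0625],20]

```text
time: 23.8
tool_pos: [653.2, 197.9, 188.3]
tcp_rot: [180.0, -0.0, -5.5]
ft_force: [0.1, -1.4, -0.5]
finger_gap: 31.2
grip_force: 30.5
```

```bash
python3 - <<'E'
from bench import r
from h import *
q=r.sense();print(q["tool_pos"],q["tcp_rot"],tool(q,np.array([651.5,200,160])-q["tool_pos"]))
E
```

```text
[653.16593801 197.93986192 188.32081172] [ 1.79994446e+02 -1.44137186e-02 -5.51919269e+00] [-1.9 -1.9 28.3]
```

Converted, 28 mm / 800 = 0.035, 25 mm / 800 = 0.0313.

Call:
step_hand:
  moves:
    - [[0,0,0],[-0.0025,-0.0025,0.0188],20]
    - [[0,0,0],[-0.0025,-0.0025,0.0313],20]
    - [[0,0,0],[-0.0025,-0.0025,0.035],20]
    - [[0,0,0],[-0.0025,-0.0025,0.035],20]

```text
time: 24.3
tool_pos: [651.2, 201.3, 159.2]
tcp_rot: [180.0, 0.0, -5.4]
ft_force: [0.2, -0.6, -0.6]
finger_gap: 31.5
grip_force: 30.6
```

Call:
step_hand:
  moves:
    - [[0,0,0],[0,0,0],75]
    - [[0,0,0],[0,0,0],75]
    - [[0,0,0],[0,0,-0.025],75]
    - [[0,0,0],[0,0,-0.1],80]
    - [[0,0,0],[0,0,-0.1],80]
    - [[0,0,0],[0,0,-0.1],80]

```text
time: 25.05
tool_pos: [652.1, 201.5, 241.9]
tcp_rot: [-179.9, -0.2, -5.4]
ft_force: [0.6, -0.6, -0.9]
finger_gap: 80.1
grip_force: 0.0
```

```bash
python3 - <<'E'
from bench import r
from h import *
s=r.snapshot("wrist");b=s["pixels"];cv2.imwrite("pics/w10.png",b)
g=cv2.cvtColor(b,6);print(r.sense()["tool_pos"]);print(g[100:240:20,60:260:8]);a=cv2.imread("pics/w8.png",0);print(cv2.absdiff(a,g)[120:250,260:500].mean())
E
python3 chk.py
```

```text
[651.36083197 201.34927278 240.19359501]
[[151 151 151 151 151 151 163 164 164 164 164 164 164 165 165 164 164  79
  107 108 106 105  91  97  98]
 [151 151 152 151 152 162 164 162 159 158 159 157 158 165 166 165 166  82
   89  82  83  82  83 170 193]
 [151 151 151 151 152 159 164 163 160 163 164 163 160 164 163 162 158 135
   87  86  86  87  86 144 193]
 [151 152 150 152 150 151 162 163 161 162 163 163 159 163 164 162 160 163
   82  82  82  83  83 110 193]
 [152 151 150 151 149 151 161 163 161 159 164 163 161 163 164 162 160 160
   83  84  84  84  84  88 192]
 [150 152 151 151 152 151 151 151 158 164 164 164 164 163 163 162 159 155
   85  78  78  79  78  79 189]
 [151 151 151 150 150 150 150 150 150 162 162 163 163 163 161 162 162 161
  145  69  68  70  73  75 183]]
7.220480769230769
scene A 0.95 [0 0]
scene B 0.42 [1 0]
scene C 0.46 [4 4]
scene arA 0.98 [0 0]
scene arB 0.8 [0 0]
side A 0.43 [ 3 -9]
side B 0.37 [16 18]
side C 0.61 [ 11 -13]
side arA 0.38 [10 -9]
side arB 0.34 [0 0]
```

Third blank in (columns 164 to 196), and blank A is unmoved in the scene view (0.95).

Converted, 480 mm / 800 = 0.6, 434 mm / 800 = 0.5425, -80 degrees / 114.5916 = -0.6981.

Call:
step_hand:
  moves:
    - [[0,0,-0.0873],[-0.0075,0.0775,0],80]
    - [[0,0,-0.1745],[-0.015,0.155,0],80]
    - [[0,0,-0.2618],[-0.0225,0.2325,0],80]
    - [[0,0,-0.3491],[-0.03,0.31,0],80]
    - [[0,0,-0.4363],[-0.0375,0.3875,0],80]
    - [[0,0,-0.5236],[-0.045,0.465,0],80]
    - [[0,0,-0.6109],[-0.0525,0.5425,0],80]
    - [[0,0,-0.6981],[-0.06,0.6,0],80]

```text
time: 26.2
tool_pos: [556.7, -274.0, 238.4]
tcp_rot: [-179.9, -0.0, 74.8]
ft_force: [0.7, 0.0, 0.7]
finger_gap: 80.0
grip_force: 0.0
```

```bash
python3 - <<'E'
from bench import r
from h import *
q=r.sense();print(q["tool_pos"],q["tcp_rot"],tool(q,np.array([521.4,-456.2,132])-q["tool_pos"]))
E
```

```text
[ 556.6615248  -274.02851896  238.40007668] [-1.79882314e+02 -2.21093638e-02  7.48321456e+01] [-185.1   13.8  106.3]
```

Converted, -185 mm / 800 = -0.2313, -120 mm / 800 = -0.15, -6 degrees / 114.5916 = -0.0524.

Call:
step_hand:
  moves:
    - [[0,0,-0.0524],[-0.075,0.0063,0],80]
    - [[0,0,-0.0524],[-0.15,0.0125,0.025],80]
    - [[0,0,-0.0524],[-0.2313,0.0175,0.075],75]
    - [[0,0,-0.0524],[-0.2313,0.0175,0.1325],75]
    - [[0,0,-0.0524],[-0.2313,0.0175,0.1325],75]
    - [[0,0,-0.0524],[-0.2313,0.0175,0.1325],75]
    - [[0,0,-0.0524],[-0.2313,0.0175,0.1325],75]

```text
time: 27.08
tool_pos: [524.2, -454.1, 137.2]
tcp_rot: [179.8, 0.1, 80.6]
ft_force: [-0.3, -0.3, -0.1]
finger_gap: 75.1
grip_force: 0.0
```

```bash
python3 - <<'E'
from bench import r
from h import *
import pickle
s=r.snapshot("wrist"); cv2.imwrite("pics/w11.png",s["pixels"]);q=r.sense();print(q["tool_pos"],q["tcp_rot"]);pickle.dump(s,open("w11.pkl","wb"))
a=r.snapshot("scene")
# scene cam recheck vs template around blank columns: compare with previous aligned blank crop
t=cv2.imread("pics/w9.png",0)[135:255,290:352];m=cv2.matchTemplate(cv2.cvtColor(s["pixels"],6)[60:320,150:500],t,cv2.TM_CCOEFF_NORMED);i=cv2.minMaxLoc(m);print(i[1],i[3][0]+150-290,i[3][1]+60-135)
E
```

```text
[ 524.14026342 -454.1947339   137.10944848] [1.79778553e+02 1.51372090e-01 8.06420386e+01]
0.5516865849494934 -140 -1
```

View pics/w11.png

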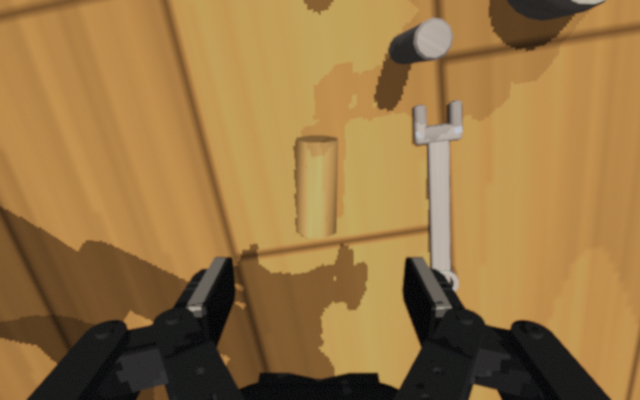

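Blank A is at (317,187), aligned and centred, with the wrench shaft at x=440 px clear of the fingers. I grip it.

Converted, 132 mm / 800 = 0.165, 122 mm / 800 = 0.1525.

Call:
step_hand:
  moves:
    - [[0,0,0],[0,-0.0013,0.0625],75]
    - [[0,0,0],[0,-0.0013,0.1188],70]
    - [[0,0,0],[0,-0.0013,0.1525],70]
    - [[0,0,0],[0,-0.0013,0.165],70]
    - [[0,0,0],[0,-0.0013,0.165],20]
    - [[0,0,0],[0,-0.0013,0.165],20]
    - [[0,0,0],[0,-0.0013,0.165],20]
    - [[0,0,0],[0,-0.0013,0.165],20]
  grip_force: 30

```text
time: 28.18
tool_pos: [522.7, -455.1, 4.3]
tcp_rot: [179.8, 0.1, 80.6]
ft_force: [-0.2, 0.5, 8.1]
finger_gap: 31.5
grip_force: 30.7
```

Call:
step_hand:
  moves:
    - [[0,0,0],[0,0,-0.075],20]
    - [[0,0,0],[0,0,-0.15],20]
    - [[0,0,0],[0,0,-0.225],20]
    - [[0,0,0.0873],[0,0,-0.2938],20]
    - [[0,0,0.1745],[0.075,0,-0.2938],20]
    - [[0,0,0.2618],[0.15,0,-0.2938],20]
    - [[0,0,0.3491],[0.225,0,-0.2938],20]
    - [[0,0,0.4363],[0.3,0,-0.2938],20]

```text
time: 29.18
tool_pos: [560.8, -215.3, 237.4]
tcp_rot: [179.9, -0.0, 30.2]
ft_force: [1.5, 0.3, -1.9]
finger_gap: 31.5
grip_force: 30.3
```

Run:
```python
from bench import r
from h import *
q=r.sense();print(q["tool_pos"],q["tcp_rot"],tool(q,np.array([651.5,200,q["tool_pos"][2]])-q["tool_pos"]))
```

```text
[ 560.79941542 -215.29692977  237.41751645] [ 1.79947669e+02 -4.48869944e-02  3.02098407e+01] [ 2.873e+02 -3.133e+02 -1.000e-01]
```

Converted, -313 mm / 800 = -0.3913, 287 mm / 800 = 0.3588, 35.6 degrees / 114.5916 = 0.3107.

Call:
step_hand:
  moves:
    - [[0,0,0.0873],[0.0513,-0.0563,0],20]
    - [[0,0,0.1745],[0.1025,-0.1125,0],20]
    - [[0,0,0.2618],[0.1538,-0.1688,0],20]
    - [[0,0,0.3107],[0.205,-0.225,0],20]
    - [[0,0,0.3107],[0.2563,-0.2813,0],20]
    - [[0,0,0.3107],[0.3075,-0.3375,0],20]
    - [[0,0,0.3107],[0.3588,-0.3913,0],20]
    - [[0,0,0.3107],[0.3588,-0.3913,0],20]

```text
time: 30.18
tool_pos: [648.3, 203.1, 236.4]
tcp_rot: [-179.9, 0.0, -4.7]
ft_force: [-0.4, -0.2, -1.6]
finger_gap: 31.1
grip_force: 30.3
```

```bash
python3 - <<'E'
from bench import r
from h import *
q=r.sense();print(q["tool_pos"],q["tcp_rot"],tool(q,np.array([652,200,160])-q["tool_pos"]))
E
```

```text
[648.34082108 203.06929871 236.44367822] [-1.79935192e+02  1.65498969e-02 -4.74160441e+00] [ 3.9  2.8 76.4]
```

Converted, 73 mm / 800 = 0.0913, 65 mm / 800 = 0.0813, 0.7 degrees / 114.5916 = 0.0061.

Call:
step_hand:
  moves:
    - [[0,0,0.0061],[0.005,0.0025,0.05],20]
    - [[0,0,0.0061],[0.005,0.0025,0.0813],20]
    - [[0,0,0.0061],[0.005,0.0025,0.0913],20]
    - [[0,0,0.0061],[0.005,0.0025,0.0913],20]
    - [[0,0,0.0061],[0.005,0.0025,0.0913],20]

```text
time: 30.8
tool_pos: [653.5, 196.0, 165.8]
tcp_rot: [-180.0, -0.2, -5.8]
ft_force: [0.3, 0.6, -0.8]
finger_gap: 31.1
grip_force: 30.3
```

Converted, 5 mm / 800 = 0.0063, -4 mm / 800 = -0.005.

Call:
step_hand:
  moves:
    - [[0,0,0],[-0.0013,-0.005,0.0063],20]
    - [[0,0,0],[-0.0013,-0.005,0.0063],20]
    - [[0,0,0],[-0.0013,-0.005,0.0063],20]

```text
time: 31.18
tool_pos: [651.9, 200.3, 158.7]
tcp_rot: [180.0, 0.0, -5.7]
ft_force: [0.3, 0.3, -0.5]
finger_gap: 31.7
grip_force: 30.3
```

Call:
step_hand:
  moves:
    - [[0,0,0],[0,0,0],75]
    - [[0,0,0],[0,0,0],75]
    - [[0,0,0],[0,0,-0.025],75]
    - [[0,0,0],[0,0,-0.1],80]
    - [[0,0,0],[0,0,-0.1],80]
    - [[0,0,0],[0,0,-0.1],80]

```text
time: 31.92
tool_pos: [652.6, 200.3, 240.9]
tcp_rot: [-179.9, -0.2, -5.7]
ft_force: [-0.4, -0.1, -0.9]
finger_gap: 80.1
grip_force: 0.0
```

```bash
python3 - <<'E'
from bench import r
from h import *
s=r.snapshot("wrist");b=s["pixels"];cv2.imwrite("pics/w12.png",b)
g=cv2.cvtColor(b,6);print(r.sense()["tool_pos"]);print(g[100:240:20,60:260:8])
E
```

```text
[651.8859039  200.07882647 239.12433498]
[[152 152 153 153 152 152 165 166 165 165 165 166 166 166 166 166 157  85
  109 107 108 109  84  88  88]
 [152 153 152 152 154 164 165 163 159 164 162 161 163 167 165 166 165  82
   83  83  83  82  83 127 195]
 [152 153 154 153 153 163 165 163 162 165 164 162 164 165 165 161 164  79
   69  62  85  86  85  94 195]
 [152 154 153 153 153 155 165 165 162 165 166 164 163 165 165 163 165 126
   68  67  71  82  84  84 193]
 [154 152 153 153 152 153 163 164 163 163 165 165 162 164 165 163 162 164
   72  69  49  86  86  86 189]
 [152 152 152 152 153 151 153 152 164 165 165 165 164 164 165 163 160 164
   74  68  51  77  80  79 177]
 [152 152 152 152 152 152 152 152 152 165 164 163 164 163 163 162 162 162
   89  70  72  75  78  80 156]]
```

Create pad.py:
```python
from bench import r
from h import *
s=r.snapshot("wrist");g=cv2.cvtColor(s["pixels"],6)
u,v=proj(s,(635.4,36,156));print("exp",u,v)
m=(g<50).astype(np.uint8);m[300:]=0
n,l,st,c=cv2.connectedComponentsWithStats(m);k=l[int(v),int(u)] if 0<=u<640 and 0<=v<400 else 0
pts=np.argwhere(l==k)[:,::-1].astype(np.float32) if k else None
if k:
    b=cv2.boxPoints(cv2.minAreaRect(pts));P=[plane(s,p,156) for p in b];print(P,np.mean(P,0),[np.linalg.norm(P[i]-P[i-1]).round(1) for i in range(4)])
e=[(v,int(np.argmax(np.abs(np.diff(g[v,200:320].astype(int)))))+200) for v in(140,180,220)];print([plane(s,(x,y),154) for y,x in e])
```

```bash
python3 pad.py
```

```text
exp 555.1 202.4
[array([604.8,  71.3, 156. ]), array([670.4,  74. , 156. ]), array([660.7,  -0.9, 156. ]), array([593.1, -10.6, 156. ])] [632.25  33.45 156.  ] [np.float64(82.7), np.float64(65.7), np.float64(75.5), np.float64(68.3)]
[array([700.1, 250.4, 154. ]), array([672.7, 253.2, 154. ]), array([646.1, 286.1, 154. ])]
```

All four blanks are through and the tray is level. Now the arbors.

Converted, 488 mm / 800 = 0.61, 427 mm / 800 = 0.5338, -17.7 degrees / 114.5916 = -0.1545.

Call:
step_hand:
  moves:
    - [[0,0,-0.0785],[-0.0063,0.0763,0],80]
    - [[0,0,-0.1545],[-0.0138,0.1525,0],70]
    - [[0,0,-0.1545],[-0.02,0.2288,0],60]
    - [[0,0,-0.1545],[-0.0263,0.305,0],60]
    - [[0,0,-0.1545],[-0.0338,0.3813,0],60]
    - [[0,0,-0.1545],[-0.04,0.4575,0],60]
    - [[0,0,-0.1545],[-0.0463,0.5338,0],60]
    - [[0,0,-0.1545],[-0.0538,0.61,0.05],60]

```text
time: 33.02
tool_pos: [562.6, -275.4, 206.5]
tcp_rot: [179.8, -0.2, 11.9]
ft_force: [0.5, -0.3, 0.1]
finger_gap: 60.0
grip_force: 0.0
```

Call:
step_hand:
  moves:
    - [[0,0,0],[0,0.0038,0.0625],60]
    - [[0,0,0],[0,0.0038,0.0625],60]
    - [[0,0,0],[0,0.0038,0.0625],60]

```text
time: 33.4
tool_pos: [563.0, -274.7, 155.5]
tcp_rot: [-180.0, -0.0, 12.0]
ft_force: [0.4, -1.1, 0.9]
finger_gap: 60.1
grip_force: 0.0
```

```bash
cat > arb.py <<'E'
from bench import r
from h import *
import sys
x,y=map(float,sys.argv[1:3])
s=r.snapshot("wrist");q=r.sense();print(q["tool_pos"],q["tcp_rot"])
u,v=proj(s,(x,y,75));print("exp px",u,v)
x0,y0=max(int(u)-40,0),max(int(v)-40,0)
hsv=cv2.cvtColor(s["pixels"],40)[y0:y0+80,x0:x0+80]
m=((hsv[...,1]<50)&(hsv[...,2]>110)).astype(np.uint8)
n,l,st,c=cv2.connectedComponentsWithStats(m)
for i in range(1,n):
    if st[i,4]>80: p=c[i]+[x0,y0];print(st[i,2:],p,plane(s,p,75))
cv2.imwrite("pics/arb.png",s["pixels"])
E
python3 arb.py 560.5 -284.5
```

```text
[ 563.92136684 -275.01415853  156.83847903] [ 1.79909643e+02 -1.09644383e-01  1.20256216e+01]
exp px 333.3 210.3
[ 29  29 701] [332.59629101 207.61055635] [ 562.3 -283.6   75. ]
```

Converted, 113 mm / 800 = 0.1413, 8.3 mm / 800 = 0.0104.

Call:
step_hand:
  moves:
    - [[0,0,0],[-0.0053,0.0104,0.025],60]
    - [[0,0,0],[-0.0053,0.0104,0.0625],50]
    - [[0,0,0],[-0.0053,0.0104,0.1125],45]
    - [[0,0,0],[-0.0053,0.0104,0.1375],45]
    - [[0,0,0],[-0.0053,0.0104,0.1413],45]
    - [[0,0,0],[-0.0053,0.0104,0.1413],10]
    - [[0,0,0],[-0.0053,0.0104,0.1413],10]
    - [[0,0,0],[-0.0053,0.0104,0.1413],10]
  grip_force: 50

```text
time: 34.45
tool_pos: [561.6, -285.0, 43.4]
tcp_rot: [179.9, -0.1, 12.0]
ft_force: [0.6, -0.0, 4.9]
finger_gap: 21.0
grip_force: 49.5
```

Call:
step_hand:
  moves:
    - [[0,0,0],[0,0,0],10]
    - [[0,0,0],[0,0,-0.0125],10]
    - [[0,0,0],[0,0,-0.05],10]
    - [[0,0,0],[0,0,-0.1],10]
    - [[0,0,0],[0,0,-0.1],10]

```text
time: 35.08
tool_pos: [562.7, -285.7, 126.6]
tcp_rot: [179.7, -0.3, 12.0]
ft_force: [0.4, 0.3, -0.9]
finger_gap: 20.6
grip_force: 49.0
```

Converted, -109.3 mm / 800 = -0.1366, 43.2 mm / 800 = 0.054.

Call:
step_hand:
  moves:
    - [[0,0,0],[0.0175,-0.045,0],10]
    - [[0,0,0],[0.0363,-0.0913,0],10]
    - [[0,0,0],[0.054,-0.1366,0],10]
    - [[0,0,0],[0.054,-0.1366,0],10]
    - [[0,0,0],[0.054,-0.1366,0],10]

```text
time: 35.7
tool_pos: [579.4, -168.4, 120.7]
tcp_rot: [-180.0, 0.1, 12.0]
ft_force: [-0.6, 0.2, -0.9]
finger_gap: 20.5
grip_force: 49.3
```

```bash
python3 - <<'E'
from bench import r
from h import *
s=r.snapshot("wrist");q=r.sense();print(q["tool_pos"],q["tcp_rot"])
print([proj(s,X) for X in((582.2,-169.8,50),(621.5,-160.5,50),(661.3,-152,50))])
u,v=proj(s,(600,-165,50)).astype(int);c=s["pixels"][max(v-140,0):v+160,u-200:u+200];print("origin",u-200,max(v-140,0))
cv2.imwrite("pics/h.png",cv2.resize(c,(800,int(c.shape[0]*2)),interpolation=cv2.INTER_CUBIC))
E
```

```text
[ 579.404765   -168.92201481  120.89118694] [-1.79986337e+02  6.11863106e-02  1.19449976e+01]
[array([323.3, 205.7]), array([322.2, 144.7]), array([322.4,  75.5])]
origin 121 38
```

View pics/h.png

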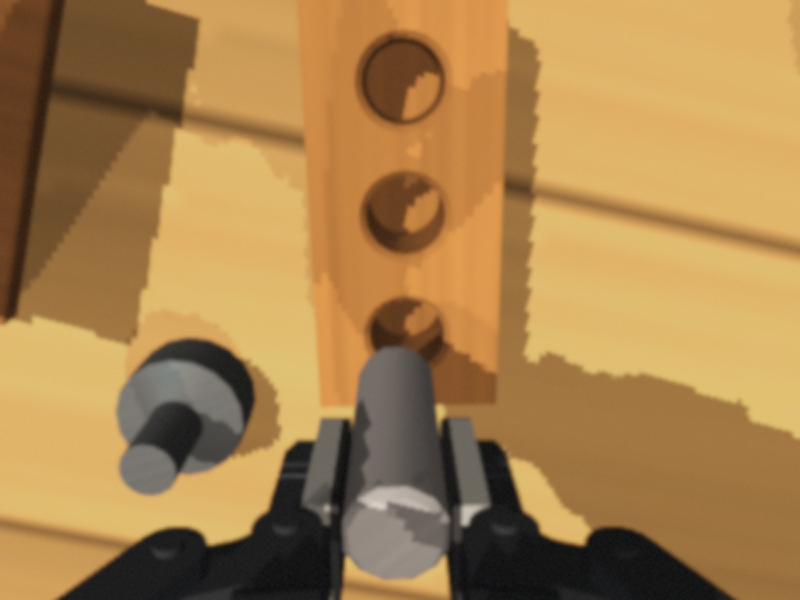

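The crop shows the arbor foot centred at about (398,383). The bores are at (402,79), (404,211) and (407,333), and the weight stands at (185,410). I work out the offset.

Run:
```python
from bench import r
from h import *
s=r.snapshot("wrist");q=r.sense();p=q["tool_pos"];print(p)
f=lambda x,y:((x+.5)/2-.5+121,(y+.5)/2-.5+38)
for n,c in(("h0",(402,79)),("h1",(404,211)),("h2",(407,333))):print(n,plane(s,f(*c),50))
F=plane(s,f(397.5,383),p[2]-43.4);print("foot",F,F-p)
```

```text
[ 579.48497419 -169.17656645  121.02457253]
h0 [ 660.4 -152.4   50. ]
h1 [ 622.5 -161.2   50. ]
h2 [ 583.3 -170.7   50. ]
foot [ 577.5 -168.7   77.6] [ -1.98497419   0.47656645 -43.42457253]
```

Call:
step_hand:
  moves:
    - [[0,0,0],[0.0058,0.0033,0.0125],10]
    - [[0,0,0],[0.0058,0.0033,0.025],10]
    - [[0,0,0],[0.0058,0.0033,0.0313],10]
    - [[0,0,0],[0.0058,0.0033,0.0313],10]
    - [[0,0,0],[0.0058,0.0033,0.0313],10]

```text
time: 36.42
tool_pos: [585.1, -170.0, 96.8]
tcp_rot: [180.0, -0.0, 12.0]
ft_force: [0.2, 0.7, -1.3]
finger_gap: 20.7
grip_force: 49.3
```

Converted, 8 mm / 800 = 0.01, 4 mm / 800 = 0.005.

Call:
step_hand:
  moves:
    - [[0,0,0],[0,0.001,0.005],10]
    - [[0,0,0],[0,0.001,0.01],10]
    - [[0,0,0],[0,0.001,0.01],10]

```text
time: 36.8
tool_pos: [584.8, -171.0, 88.6]
tcp_rot: [180.0, 0.0, 12.0]
ft_force: [-2.3, -1.0, -0.2]
finger_gap: 20.7
grip_force: 50.3
```

Converted, 28 mm / 800 = 0.035, 26 mm / 800 = 0.0325.

Call:
step_hand:
  moves:
    - [[0,0,0],[-0.001,0,0.0063],10]
    - [[0,0,0],[-0.001,0,0.015],10]
    - [[0,0,0],[-0.001,0,0.025],10]
    - [[0,0,0],[-0.001,0,0.0325],10]
    - [[0,0,0],[-0.001,0,0.035],10]
    - [[0,0,0],[-0.001,0,0.035],10]

```text
time: 37.55
tool_pos: [584.4, -170.9, 60.4]
tcp_rot: [-180.0, 0.0, 12.0]
ft_force: [-0.5, 0.3, -0.8]
finger_gap: 20.6
grip_force: 50.2
```

Converted, 3 mm / 800 = 0.0038, 2 mm / 800 = 0.0025.

Call:
step_hand:
  moves:
    - [[0,0,0],[0,0,0.0025],10]
    - [[0,0,0],[0,0,0.0038],10]
    - [[0,0,0],[0,0,0.0038],10]

```text
time: 37.92
tool_pos: [584.6, -171.1, 58.5]
tcp_rot: [180.0, -0.0, 12.0]
ft_force: [-4.0, 0.7, 4.8]
finger_gap: 20.5
grip_force: 50.9
```

Converted, 182 mm / 800 = 0.2275, 126 mm / 800 = 0.1575.

Call:
step_hand:
  moves:
    - [[0,0,0],[0,0,0],40]
    - [[0,0,0],[0,0,0],40]
    - [[0,0,0],[0,0,-0.05],45]
    - [[0,0,0],[0,0,-0.1225],60]
    - [[0,0,0],[-0.0088,0.0788,-0.1225],60]
    - [[0,0,0],[-0.0175,0.1575,-0.1225],60]
    - [[0,0,0],[-0.0275,0.2275,-0.1225],60]
    - [[0,0,0],[-0.0275,0.2275,-0.1225],60]

```text
time: 38.92
tool_pos: [599.5, -358.1, 154.6]
tcp_rot: [180.0, 0.0, 11.7]
ft_force: [0.4, -0.4, -0.8]
finger_gap: 59.8
grip_force: 0.0
```

Call:
step_hand:
  moves:
    - [[0,0,0],[0,0,0],60]
    - [[0,0,0],[0,0,0],60]

```text
time: 39.17
tool_pos: [600.9, -352.2, 155.6]
tcp_rot: [-180.0, -0.0, 12.0]
ft_force: [0.0, 0.1, 0.9]
finger_gap: 60.0
grip_force: 0.0
```

```bash
python3 arb.py 603 -361;python3 arb.py 584 -171
```

```text
[ 600.98716327 -352.15073598  155.82602427] [-1.79998227e+02 -1.87931274e-02  1.20562170e+01]
exp px 333.5 203.8
[ 30  29 706] [334.1898017 201.7407932] [ 604.6 -361.2   75. ]
[ 601.00081214 -352.19318669  155.87345193] [ 1.79993552e+02 -1.61031905e-02  1.20590106e+01]
exp px 53.9 174.2
[ 32  33 775] [ 37.80645161 180.35483871] [ 577.2 -159.7   75. ]
```

Converted, 112.5 mm / 800 = 0.1406, 10.3 mm / 800 = 0.0129.

Call:
step_hand:
  moves:
    - [[0,0,0],[0.0011,0.0129,0.025],60]
    - [[0,0,0],[0.0011,0.0129,0.0625],50]
    - [[0,0,0],[0.0011,0.0129,0.1125],45]
    - [[0,0,0],[0.0011,0.0129,0.1363],45]
    - [[0,0,0],[0.0011,0.0129,0.1406],45]
    - [[0,0,0],[0.0011,0.0129,0.1406],10]
    - [[0,0,0],[0.0011,0.0129,0.1406],10]
    - [[0,0,0],[0.0011,0.0129,0.1406],10]
  grip_force: 50

```text
time: 40.28
tool_pos: [604.5, -364.1, 44.8]
tcp_rot: [179.9, -0.1, 12.0]
ft_force: [-0.3, 0.4, 2.0]
finger_gap: 20.3
grip_force: 49.2
```

Call:
step_hand:
  moves:
    - [[0,0,0],[0,0,0],10]
    - [[0,0,0],[0,0,-0.0125],10]
    - [[0,0,0],[0,0,-0.05],10]
    - [[0,0,0],[0,0,-0.1125],10]
    - [[0,0,0],[0,0,-0.1125],10]

```text
time: 40.9
tool_pos: [606.4, -365.4, 139.9]
tcp_rot: [179.6, -0.4, 12.0]
ft_force: [0.5, -0.3, -0.2]
finger_gap: 20.5
grip_force: 49.1
```

Run:
```python
from bench import r
from h import *
q=r.sense();print(q["tool_pos"],q["tcp_rot"],tool(q,np.array([662.6,-153.7,120])-q["tool_pos"]))
```

```text
[ 606.42193023 -365.38138936  139.93627262] [179.59082321  -0.38291466  11.96562593] [  98.7 -195.6   19.2]
```

Converted, -195.6 mm / 800 = -0.2445, -150 mm / 800 = -0.1875.

Call:
step_hand:
  moves:
    - [[0,0,0],[0.0313,-0.0625,0],10]
    - [[0,0,0],[0.0625,-0.125,0],10]
    - [[0,0,0],[0.0938,-0.1875,0],10]
    - [[0,0,0],[0.1234,-0.2445,0],10]
    - [[0,0,0],[0.1234,-0.2445,0.025],10]
    - [[0,0,0],[0.1234,-0.2445,0.0375],10]
    - [[0,0,0],[0.1234,-0.2445,0.0375],10]
    - [[0,0,0],[0.1234,-0.2445,0.0375],10]

```text
time: 41.9
tool_pos: [659.4, -153.0, 103.2]
tcp_rot: [180.0, 0.0, 11.9]
ft_force: [0.2, -0.0, -0.6]
finger_gap: 20.4
grip_force: 49.3
```

Run:
```python
from bench import r
from h import *
q=r.sense();print(q["tool_pos"],q["tcp_rot"],tool(q,np.array([662.6,-153.7,97])-q["tool_pos"]))
s=r.snapshot("wrist");g=cv2.cvtColor(s["pixels"],6);print(proj(s,(662,-153,50)),proj(s,np.array(q["tool_pos"])-[0,0,44.8]))
for v in range(190,262,6):print(v,g[v,270:380:5])
```

```text
[ 659.36412733 -153.01157571  103.17134252] [1.79993235e+02 3.68906038e-03 1.18618172e+01] [3.  1.3 6.2]
[321.3 215.8] [320.5 225.3]
190 [149 149 146 147 141 138 140 141 142 139 141 143 139 142 158 165 160 163
 161 165 128 115]
196 [169 151 146 154 138 138 140 140 141 133 127 138 150 158 160 166 161 162
 161 167 121 113]
202 [169 170 166 167 151 139 141  97  77  71  72 126 135 145 160 165 161 162
 162 166 119 113]
208 [172 169 166 160 151 140  89  66  74  73  93 145 136  65 148 166 162 163
 163 167 120 116]
214 [158 170 167 160 160 147  61  64 110 105  94  90  62  43 131 168 164 163
 162 166 119 118]
220 [146 170 167 161 161 154  87 113 112 105  94  82  67  45  68 111 162 163
 163 166 117 118]
226 [176 170 167 159 161 160 110 114 110 106  95  81  69  58  78 104 101 118
 163 166 119 118]
232 [186 170 168 155 161 163 112 113 111 103  93  81  69  62  98 104 101 101
 105 158 111 115]
238 [183 169 168 155 162 162 103 113 110 105  94  81  71  61  98 105 102 101
 102 103  73  73]
244 [188 169 168 154 161 160  65 112 109 104  93  81  72  63  98 105 102 101
 102 103 115 108]
250 [189 168 145 105 100  29  61  90 110 104  94  82  74  64  80  67 106 105
 101 104 123 123]
256 [179 160 114 105  89  22  62 101 109 104  94  82  75  64  61  38 106 106
  98  98 123 122]
```

Converted, 15 mm / 800 = 0.0188, 12 mm / 800 = 0.015.

Call:
step_hand:
  moves:
    - [[0,0,0],[0.0038,0.0013,0.0075],10]
    - [[0,0,0],[0.0038,0.0013,0.0075],10]
    - [[0,0,0],[0.0038,0.0013,0.015],10]
    - [[0,0,0],[0.0038,0.0013,0.0188],10]
    - [[0,0,0],[0.0038,0.0013,0.0188],10]

```text
time: 42.58
tool_pos: [662.3, -152.2, 87.4]
tcp_rot: [180.0, 0.1, 12.0]
ft_force: [-1.3, -2.7, -3.4]
finger_gap: 20.4
grip_force: 49.3
```

Converted, 28 mm / 800 = 0.035, 27 mm / 800 = 0.0338.

Call:
step_hand:
  moves:
    - [[0,0,0],[-0.0008,0.001,0.0063],10]
    - [[0,0,0],[-0.0008,0.001,0.015],10]
    - [[0,0,0],[-0.0008,0.001,0.025],10]
    - [[0,0,0],[-0.0008,0.001,0.0313],10]
    - [[0,0,0],[-0.0008,0.001,0.0338],10]
    - [[0,0,0],[-0.0008,0.001,0.035],10]
    - [[0,0,0],[-0.0008,0.001,0.035],10]

```text
time: 43.45
tool_pos: [662.4, -152.9, 60.2]
tcp_rot: [180.0, -0.0, 12.0]
ft_force: [-0.1, -0.4, -1.1]
finger_gap: 20.4
grip_force: 49.5
```

Converted, 2 mm / 800 = 0.0025, 1 mm / 800 = 0.0013.

Call:
step_hand:
  moves:
    - [[0,0,0],[0,0,0.0013],10]
    - [[0,0,0],[0,0,0.0025],10]
    - [[0,0,0],[0,0,0.0025],10]

```text
time: 43.82
tool_pos: [662.7, -153.1, 59.8]
tcp_rot: [180.0, -0.0, 12.0]
ft_force: [-5.4, 0.9, 8.5]
finger_gap: 20.3
grip_force: 50.7
```

Converted, -126.6 mm / 800 = -0.1583, -100 mm / 800 = -0.125.

Call:
step_hand:
  moves:
    - [[0,0,0],[0,0,0],40]
    - [[0,0,0],[0,0,0],40]
    - [[0,0,0],[0,0,-0.0625],45]
    - [[0,0,0],[0,0,-0.125],55]
    - [[0,0,0],[-0.0563,-0.0375,-0.125],55]
    - [[0,0,0],[-0.1125,-0.075,-0.125],55]
    - [[0,0,0],[-0.1583,-0.1075,-0.125],55]
    - [[0,0,0],[-0.1583,-0.1075,-0.0875],55]

```text
time: 44.82
tool_pos: [520.7, -94.4, 130.6]
tcp_rot: [179.9, -0.3, 12.0]
ft_force: [0.5, -0.1, -0.2]
finger_gap: 55.0
grip_force: 0.0
```

Call:
step_hand:
  moves:
    - [[0,0,0],[0,0,0],55]
    - [[0,0,0],[0,0,0],55]

```text
time: 45.08
tool_pos: [521.2, -95.2, 128.8]
tcp_rot: [180.0, -0.0, 12.0]
ft_force: [0.4, 0.3, 0.4]
finger_gap: 55.0
grip_force: 0.0
```

```bash
python3 - <<'E'
from bench import r
from h import *
q=r.sense();print(q["tool_pos"],q["tcp_rot"],tool(q,np.array([521,-95.3,29.5])-q["tool_pos"]))
s=r.snapshot("wrist")
print("stem px",proj(s,(521,-95.3,62)))
for n,X in(("B",(583.5,-170.5,90)),("A",(661.5,-153,90))):
    u,v=proj(s,X).astype(int);h=cv2.cvtColor(s["pixels"],40)[max(v-30,0):v+30,u-30:u+30];m=((h[...,1]<50)&(h[...,2]>110)).astype(np.uint8);_,_,st,c=cv2.connectedComponentsWithStats(m)
    for i in range(1,len(st)):
        if st[i,4]>150:p=c[i]+[u-30,max(v-30,0)];print(n,st[i],plane(s,p,90))
E
```

```text
[521.24886039 -95.22812125 128.78922946] [ 1.79989603e+02 -2.61037459e-02  1.19546869e+01] [-0.3  0.  99.3]
stem px [320.3 211.9]
B [   0    3   47   46 1441] [ 584.8 -166.3   90. ]
A [  6   0  33  10 222] [ 652.2 -151.6   90. ]
```

Converted, 100 mm / 800 = 0.125, 90 mm / 800 = 0.1125.

Call:
step_hand:
  moves:
    - [[0,0,0],[0,0,0.0625],55]
    - [[0,0,0],[0,0,0.1125],50]
    - [[0,0,0],[0,0,0.125],50]
    - [[0,0,0],[0,0,0.125],50]
    - [[0,0,0],[0,0,0.125],10]
    - [[0,0,0],[0,0,0.125],10]
    - [[0,0,0],[0,0,0.125],10]
    - [[0,0,0],[0,0,0.125],10]
  grip_force: 60

```text
time: 46.12
tool_pos: [522.3, -95.3, 30.3]
tcp_rot: [179.9, -0.2, 12.0]
ft_force: [-0.8, 1.1, 5.6]
finger_gap: 18.3
grip_force: 58.5
```

Call:
step_hand:
  moves:
    - [[0,0,0],[0,0,0],10]
    - [[0,0,0],[0,0,-0.0125],10]
    - [[0,0,0],[0,0,-0.075],10]
    - [[0,0,0],[0,0,-0.15],10]
    - [[0,0,0],[0,0,-0.225],10]
    - [[0,0,0],[0,0,-0.2625],10]
    - [[0,0,0],[0,0,-0.2625],10]

```text
time: 47.0
tool_pos: [522.3, -95.5, 241.8]
tcp_rot: [179.8, -0.3, 12.0]
ft_force: [-0.1, -0.2, -5.0]
finger_gap: 18.3
grip_force: 59.6
```

Run:
```python
from bench import r
from h import *
q=r.sense();print(q["tool_pos"],q["tcp_rot"],tool(q,np.array([635,35.5,240])-q["tool_pos"]))
```

```text
[522.27280422 -95.48537422 241.81120013] [179.82167337  -0.33435091  11.96230279] [ 137.4 -104.8    2.3]
```

Converted, 138.6 mm / 800 = 0.1733, -104.8 mm / 800 = -0.131.

Call:
step_hand:
  moves:
    - [[0,0,0],[0.0563,-0.0438,0],10]
    - [[0,0,0],[0.1125,-0.0875,0],10]
    - [[0,0,0],[0.1733,-0.131,0],10]
    - [[0,0,0],[0.1733,-0.131,0],10]
    - [[0,0,0],[0.1733,-0.131,0.025],10]
    - [[0,0,0],[0.1733,-0.131,0.05],10]
    - [[0,0,0],[0.1733,-0.131,0.05],10]
    - [[0,0,0],[0.1733,-0.131,0.05],10]

```text
time: 48.0
tool_pos: [634.2, 35.6, 198.2]
tcp_rot: [180.0, -0.0, 11.9]
ft_force: [0.9, 0.3, -3.8]
finger_gap: 18.1
grip_force: 59.8
```

```bash
python3 - <<'E'
from bench import r
from h import *
q=r.sense();print(q["tool_pos"],tool(q,np.array([636.3,35.3,186])-q["tool_pos"]))
s=r.snapshot("wrist");g=cv2.cvtColor(s["pixels"],6)
P=[(X,proj(s,X)) for X in((671.5,65,156),(664.8,1.3,156),(625,1,156),(630,75,156))];print(P)
for v in range(100,260,12):print(v,g[v,200:450:8])
E
```

```text
[634.24281086  35.57927378 198.19230794] [ 2.   0.7 12.2]
[((671.5, 65, 156), array([281.8, 155.2])), ((664.8, 1.3, 156), array([391.7, 189.8])), ((625, 1, 156), array([373.9, 251.9])), ((630, 75, 156), array([252.3, 220.7]))]
100 [215 215 214 214 214 215 214 214 214 212 212 211 210 159  67  63  62  76
 145 150 151 148 151 157 159 160 160 157 173 174 174 176]
112 [214 214 214 214 214 215 214 213 211 211 210 211 211 209 208 209 208 200
 145 153 150 149 150 154 156 153 127 173 174 175 174 173]
124 [212 211 210 212 213 213 212 211 212 212 212 210 207 205 206 207 208 209
 208 207 207 206 184 156 156 152 164 170 171 170 171 171]
136 [209 210 211 209 209 211 208 209 211 210 209 207 205 207 207 209 207 204
 204 205 206 207 207 207 214 216 212 177 171 171 172 172]
148 [207 207 209 209 208 207 208 209 207 208 209 204 204 206 206 205 204 204
 204 206 207 204 200 201 211 216 216 217 178 175 176 174]
160 [207 209 210 210 207 206 205 207 207 206  59  45 168 205 206 2
[... 448 characters left out ...]
 109 111 179 179 172 155]
208 [205 203 204 203 201 201 200 216 187  44  43  51  51  49  46  43  40  34
  29  22  49  53  54  93 216 112 110 153 177 177 177 177]
220 [200 200 202 203 203 204 202 215  53  45  51  58 119 120 117 109 100  98
  84  30  28  29  41 216 176 105 106 108 108 108 108 107]
232 [199 200 202 201 200 201 200 209  51  54 107 111 116 118 113 106  99  96
  94  94  66  30 135 194 108 109 108 107 106 106 106 106]
244 [202 200 197 197 200 199 210  69  52  99 103  95 103 115 112  98  98  94
  79  88  65  37 160 113 111 112 112 112 109 111 110 110]
256 [204 202 202 204 202 202 215  51  52  94  94  94  17  27  50  43  32  33
  69  96  42  90 152 114 117 181 116 114 114 113 112 113]
```

Converted, 11 mm / 800 = 0.0138, 10 mm / 800 = 0.0125.

Call:
step_hand:
  moves:
    - [[0,0,0],[0.001,0.0005,0.0063],10]
    - [[0,0,0],[0.001,0.0005,0.0113],10]
    - [[0,0,0],[0.001,0.0005,0.0125],10]
    - [[0,0,0],[0.001,0.0005,0.0138],10]
    - [[0,0,0],[0.001,0.0005,0.0138],10]

```text
time: 48.68
tool_pos: [635.4, 36.1, 187.0]
tcp_rot: [-180.0, 0.0, 12.0]
ft_force: [0.0, 0.0, -4.2]
finger_gap: 18.7
grip_force: 59.8
```

Converted, 1.5 mm / 800 = 0.0019, 1.2 mm / 800 = 0.0015.

Call:
step_hand:
  moves:
    - [[0,0,0],[0,0,0.0009],10]
    - [[0,0,0],[0,0,0.0015],10]
    - [[0,0,0],[0,0,0.0019],10]
    - [[0,0,0],[0,0,0.0019],10]

```text
time: 49.18
tool_pos: [635.6, 36.0, 186.3]
tcp_rot: [180.0, -0.0, 12.0]
ft_force: [-3.1, 0.9, 3.3]
finger_gap: 18.4
grip_force: 60.5
```

Converted, -194 mm / 800 = -0.2425, -190 mm / 800 = -0.2375, 12 degrees / 114.5916 = 0.1047.

Call:
step_hand:
  moves:
    - [[0,0,0],[0,0,0],40]
    - [[0,0,0],[0,0,0],40]
    - [[0,0,0],[0,0,-0.0375],50]
    - [[0,0,0],[0,0,-0.1],60]
    - [[0,0,0.0524],[0.025,-0.03,-0.1625],80]
    - [[0,0,0.1047],[0.045,-0.06,-0.2375],85]
    - [[0,0,0.1047],[0.045,-0.06,-0.2425],85]
    - [[0,0,0.1047],[0.045,-0.06,-0.2425],85]

```text
time: 50.18
tool_pos: [661.1, 90.6, 379.9]
tcp_rot: [180.0, -0.1, 0.0]
ft_force: [-0.1, -0.8, 0.5]
finger_gap: 85.0
grip_force: 0.0
```

Call:
step_hand:
  moves:
    - [[0,0,0],[0,0,0],85]
    - [[0,0,0],[0,0,0],85]
    - [[0,0,0],[0,0,0],85]

```text
time: 50.55
tool_pos: [660.3, 90.0, 378.5]
tcp_rot: [180.0, 0.1, -0.1]
ft_force: [0.6, -0.5, -0.5]
finger_gap: 85.1
grip_force: 0.0
```

Run:
```python
from bench import r
from h import *
import pickle
s=r.snapshot("wrist");o=pickle.load(open("w2.pkl","rb"));q=r.sense();print(q["tool_pos"],q["tcp_rot"])
g=cv2.cvtColor(s["pixels"],6);g0=cv2.cvtColor(o["pixels"],6)
def tm(n,X,w,z):
    u,v=proj(o,X).astype(int);t=g0[max(v-w,0):v+w,max(u-w,0):u+w]
    i=cv2.minMaxLoc(cv2.matchTemplate(g,t,cv2.TM_CCOEFF_NORMED));p=np.array(i[3])-[max(u-w,0),max(v-w,0)]+[u,v]
    print(n,round(i[1],2),plane(s,p,z)-np.array(X))
for a in(("weight",(640,40.5,200),26,200),("tailL",(696,-8.5,154),14,154),("panL",(718,249.5,154),14,154),("pivotL",(726,117.5,168),14,168),("oil",(766,-92,140),20,140),("tin",(713,-325,48),14,48),("knob",(449,142,20),12,20),("hole1",(621.8,-159.4,50),10,50)):tm(*a)
for n,X in(("h2",(583.3,-170.5,90)),("h0",(661.5,-153,90)),("h1",(622,-161,50))):
    u,v=proj(s,X).astype(int);h=cv2.cvtColor(s["pixels"],40);print(n,h[v-3:v+4:3,u-3:u+4:3,1:].reshape(-1,2).mean(0))
K=proj(s,(635,35.5,218)).astype(int);print(K);cv2.imwrite("pics/end.png",s["pixels"])
pts=(g<60);print([ "".join("#" if g[v,u]<60 else ("o" if g[v,u]<130 else ".") for u in range(320,430,3)) for v in range(135,225,5)].__str__().replace(", ","\n"))
```

```text
[660.43053066  90.11133107 378.80272294] [ 1.79995846e+02  6.35555627e-02 -5.62266900e-02]
weight 0.84 [-2.1 -1.5  0. ]
tailL 1.0 [ 0.7 -0.5  0. ]
panL 0.99 [-0.6 -0.7  0. ]
pivotL 0.98 [-0.4 -0.3  0. ]
oil 1.0 [-0.3 -0.9  0. ]
tin 0.96 [1.5 0.8 0. ]
knob 0.98 [-0.4 -0.6  0. ]
hole1 1.0 [0.8 0.4 0. ]
h2 [ 32.88888889 129.44444444]
h0 [ 23.44444444 200.11111111]
h1 [178.44444444 100.22222222]
[378 199]
['................................ooooo'
'...............................oooooo'
'...............................ooooo.'
'........##ooooo................ooooo.'
'........##################oo..ooooooo'
'.......o###################o..ooooo..'
'.......o#######ooooo#######...ooooo..'
'.......#####ooooooooooo###o..oooooo..'
'.......###oooooooooooooo##o..ooooo...'
'.......###ooooooo##oooooo#o..oooooooo'
'......o##oooooo######ooooo...ooooooo.'
'......o##oooooo##oooo####o..ooooooooo'
'......####oooo##ooooooo##o..ooooooooo'
'......####oooo##ooooooo##..ooooooo...'
'......oooooooo###ooooo###..oooooo....'
'................o...ooooo.....oo.....'
'.....................................'
'.....................................']
```

The weight is upright on the pad, the tray is level, the arbors are in bores 2 and 0, and the bystanders haven't moved. A last check is where the blanks sit in the infeed, as a numeric diff against the empty infeed.

Run:
```python
import cv2,pickle
from h import *
o=pickle.load(open("w2.pkl","rb"));a=cv2.GaussianBlur(o["pixels"],(3,3),0).astype(int);b=cv2.GaussianBlur(cv2.imread("pics/end.png"),(3,3),0).astype(int)
for v in range(70,222,6):print(v,"".join("%4d"%(b[v,u]-a[v,u]).sum() for u in range(24,175,6)))
for y in(113,166,205,300):print(y,[proj(o,(644+x*.9955+y*.094,125.5-x*.094+y*.9955,45)) for x in(-75,75)])
```

```text
70  -66 -80 -80 -87 -50 -31 -19  -2  20  14  49  52  56  37  26  14   9   2  -2  -5 -11  -3  -5  11  11  12
76   17  21  32  33  32  27  18   9  -1 -20 -32 -57 -74 -91 -94 -93 -81 -70 -44  -6  24  42  37  39  26  18
82    2   2   1   0   2   3   0  -1   1   5   9  10  16  19  21  21  15   9   0 -11 -20 -23 -43 -53 -63 -59
88    2   0   0   0   1   1   2   0   1   1   1   1   1   1   2   2   1   2   2 -13  18  28  52  61  74  62
94    0   2   2   1   1   2   1   1   1  13  14  -5  -5  -3   2   1   0   0   0 -14   0  -1   1 -61 -34 -14
100    0   1   0   2   2   3   1   1   0  25  37  -4 -13 -24  -9  -9  -5   0   0  -5   2   3   3 100   0  15
106   -1   1   0   3   2   1   1   2   3  18  36   2 -13  -7  -6 -13 -22  -3   0  -6  -1  -2  -3  -3   7  -2
112   -4   3   1   2   1   1   0   1   0  14  38   9 -13  -6  -4  -8  -8  -7 -10 -14 -63 -80 -79 -73   8   0
118    3   3   2   2   2   0   1   2   1   9  36  19  -9  -3  -3 -10 -10  -7  -8 -16 -30 -34 -48 -88   6   2
124   -5   1   0   2   2   2   0   2   0   4  35  25  -8  -3  -1  -5  -6   0  -6 -11 -26 -31 -83 -95  17   5
130   -7   0   
[... 1230 characters left out ...]
-3  -1   5   6   7   9   6   4   3   2   5  -1   2  -2  -3   0
202    6   7  -4 -11 -17 -13  -2   0   2   1   2   1   1   1   0  -1  -4  -5  -4  -4   1 -22 -20 -25 -28   1
208    2   2  25  23  22  15   7  -7 -12 -22 -29 -32 -28 -22 -13  -8  -1   1   1   1   2   2   2   1  -7   1
214    1   2   1   0   1   4   8  11  21  25  37  39  40  32  24  17   8   2  -5 -14 -22 -52 -58 -49 -29  23
220    2   0   0   1   1   0   0   0   1   2   0   1   1   0   0  -2   1   6  12  21  25   9  18  22 -32 -78
113 [array([213.5, 194.3]), array([213.5,  87.3])]
166 [array([177.1, 191. ]), array([173.4,  83.6])]
205 [array([150.4, 188.5]), array([143.9,  80.9])]
300 [array([ 85.5, 182.6]), array([72.5, 74.4])]
```

All four blanks lie inside the infeed, the uphill one at stand y of about 180 to 200 mm. I hand the job in.

```bash
python3 -c "
from bench import r
print(r.hand_in())"
```

```text
the job is handed in; nothing more can be done
None
```

The job is handed in at about 51 s robot time, verdict not shown: all four blanks are in the infeed, both arbors are home in bores 0 and 2, the parking weight is upright on its pad with the tray level, and the bystanders I checked (oil, tin, knob) had not moved.

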